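Rebuild the module row on a control panel's mounting rail

TASK

Put the four modules back on the rail of the mounting plate in the order in which the current runs: beginning beside the grey terminal block and working towards the blue one, the white circuit breaker, then the silver power supply, then the timer with the orange dial, and last the relay with the clear cube. Seat each one fully and squarely over the rail, close beside its neighbour (the breaker close beside the grey block) with no gap wider than 12 mm.

Things in the scene. Friction and masses are not known exactly. Their poses are not given: they have to be found in the camera images.
- breaker_c (a point): White circuit breaker with two joined black toggles, 8 mm above its nose. 36 mm along its y, 85 mm along x. Shoulders 42 mm above its underside; between them a nose 45 mm across x, over the whole width, parallel faces up to 70 mm: grip there from above. Groove along y in the underside, 39 mm wide, flared to 45, 8 mm deep. Point: its centre, 35 mm above its underside, z up. 200 g.
- power_supply_c (a point): Power supply, silver metal housing, widest module, green screw strips on its shoulders. 54 mm along its y, 85 mm along x. Shoulders 42 mm above its underside; between them a nose 45 mm across x, over the whole width, parallel faces up to 70 mm: grip there from above. Groove along y in the underside, 39 mm wide, flared to 45, 8 mm deep. Point: its centre, 35 mm above its underside, z up. 280 g.
- timer_c (a point): Light grey timer with an orange dial knob, 8 mm high, on top. 27 mm along its y, 85 mm along x. Shoulders 42 mm above its underside; between them a nose 45 mm across x, over the whole width, parallel faces up to 70 mm: grip there from above. Groove along y in the underside, 39 mm wide, flared to 45, 8 mm deep. Point: its centre, 35 mm above its underside, z up. 100 g.
- relay_c (a point): Relay: clear cube with a copper coil inside, between two black arms on a black socket. 27 mm along its y, 85 mm along x. Shoulders 42 mm above its underside; between them a nose 45 mm across x, over the whole width, parallel faces up to 70 mm: grip there from above. Groove along y in the underside, 39 mm wide, flared to 45, 8 mm deep. Point: its centre, 35 mm above its underside, z up. 90 g.
- rail_mid (a point): Middle of the steel rail's top, 37 mm above the bench. The rail, 35 mm across and 236 mm long along this point's y, is fixed on a fixed zinc plate (22 mm high); modules stand with their y along it. x points across it to a grey duct, 48 to 70 mm off, its top 50 mm above the bench. A seated module's underside is 8 mm below the rail's top, its centre 27 mm above this point.
- feed_terminals_c (a point): Dark grey terminal block with one green slice, fixed on the rail near its left or right end. 22 mm along the rail, 56 mm across, top 72 mm above the bench. Point: on the rail's centre line, middle of the block's width, 55 mm above the bench; y along the rail.
- output_terminals_c (a point): Blue terminal block, same size as the grey one, fixed near the rail's other end; 180 mm of rail is clear between the two blocks. Point and axes as for the grey block.

How it is judged (in metres and radians):
At the end, for the whole second after the job is handed in: From the grey block towards the blue: breaker, power supply, timer, relay, seated on the rail (centre 24 to 30 mm above its top, within 4 mm of its centre line, square within 0.10 rad, upright within 0.06 rad), gaps from the grey block on at most 12 mm; all released and at rest (z of breaker_c in the frame of rail_mid between 0.024 and 0.03 m and x of breaker_c in the frame of rail_mid between -0.004 and 0.004 m and angle between the y axis of each of breaker_c, power_supply_c, timer_c, relay_c and the y axis of rail_mid, either way round below 0.1 rad and angle between each of breaker_c, power_supply_c, timer_c, relay_c's own z axis and vertical below 0.06 rad and linear speed of each of breaker, power_supply, timer, relay below 0.01 m/s and angular speed of each of breaker, power_supply, timer, relay below 0.1 rad/s and z of power_supply_c in the frame of rail_mid between 0.024 and 0.03 m and x of power_supply_c in the frame of rail_mid between -0.004 and 0.004 m and z of timer_c in the frame of rail_mid between 0.024 and 0.03 m and x of timer_c in the frame of rail_mid between -0.004 and 0.004 m and z of relay_c in the frame of rail_mid between 0.024 and 0.03 m and x of relay_c in the frame of rail_mid between -0.004 and 0.004 m and horizontal distance between feed_terminals_c and breaker_c below 0.041 m and horizontal distance between breaker_c and power_supply_c below 0.057 m and horizontal distance between power_supply_c and timer_c below 0.0525 m and horizontal distance between timer_c and relay_c below 0.039 m); the robot touches nothing.
It also fails if it takes over 93 s, if anything falls off the work surface, if the arm or the gripper's body presses on something with over 40 N, if the wrist force passes 120 N, or if a joint passes its speed limit or range.

ROBOT

A 6-joint arm with a two-finger parallel gripper is mounted at the origin on a cart in front of the work surface, level with it; the furniture and walls round the work are solid. World frame = base frame: x ahead of the robot, y to its left, z up, the work surface at z = 0. Lengths are in mm, angles in rad, forces in N, time in s.
With the tool pointing down it reaches from about 400 to 925 mm from the base axis. Payload 12.5 kg.
Tool frame: the origin (TCP) lies midway between the tips of the shut fingers; the grasp point (between the pads) lies env.grasp_offset behind it (env.grasp_offset is the distance from the TCP to the grasp point, in mm); x points along the fingers, y is the direction in which the jaws open and shut, and the axes are right-handed (so a half turn about x gives the same grasp; the last joint's range is limited). The gripper opens to 95 mm and grips with 3 to 60 N. Pads are 20 mm wide; open, the fingers measure 119 mm over their backs; the gripper's body (75 mm by 180 mm) begins 59 mm behind the grasp point.
Start: joints at [-1.242, 0.491, 1.559, -0, 1.092, -0.106], TCP at [263.292, -566.854, 214.661] pointing down, gripper open.
Joint ranges: [-3.1, 3.1], [-0.84, 2.19], [0.05, 2.79], [-1.13, 4.28], [0.06, 2.93], [-2.69, 2.69]. Speed limits (rad/s): [2.22, 2.22, 2.79, 3.14, 3.14, 3.14].

INTERFACE

Orientations are given as [roll, pitch, yaw] about the fixed x, y, z axes, in that order (R = Rz(yaw) Ry(pitch) Rx(roll)).
In Python, from cell import env gives the robot as it stands.
- The arm moves only by the tool apply_moves, never from a script. Its arguments are lists of equal length, an entry for each row: "offset": the shift along the world's x, y, z in units of 25 mm (1.0 is 25 mm), a list of three; "yaw": the turn about the world's z in units of 6 degrees (1.0 is 6 degrees); "jaw": the closure, from -1 (fully open) to 1 (shut), so that 0 is half open. A call has 1 to 20 rows; each row is the pose to reach, as a shift and turn from the pose measured when the call began; what a row does not reach only later rows make up. A row lasts 1/8 s, in which the tool goes at most 62.5 mm and 10.7 degrees, less where a joint would pass 70% of its speed; a pose out of reach is approached as far as the arm can. A call with a gripper value outside its range is refused whole. The fingers move at their own pace and stop on an object; the grip force is fixed at half the most. Time passes only in rows, so rows that repeat a pose let the fingers close. It gives the time, the measured TCP pose, the force and the opening at its end, in the units of the state.
- env.state(): the state, without advancing time (a new reading comes with each control period).
- env.read_camera(name): name is "side" or "top"; returns a dict with "frame" (400x640x3 uint8, red, green, blue), "fx", "fy", "cx", "cy" (pixels), "xyz" and "rotation" of the camera in the world. Camera axes: x right, y down, z forward; pixel columns grow to the right and rows downward; lengths in mm; the calibration is good to about 2 mm. A picture is of the moment at which its call begins. There is no depth.
- env.job_done(): hands the job in, once; it reports no verdict.
The state is a dict: "t": time; "joints": joint angles; "qvel": joint speeds; "tau": joint torques, N m; "eef_pos": TCP position; "tcp_rot": TCP orientation; "ft_force": force on the tool from outside, world axes, zero at the start; "moment": the same for the moment, N m; "opening": opening from 0.0 (shut) to 1.0 (fully open).
Only numpy, scipy, OpenCV 4.12 (cv2) and the standard library are available. Lean on these libraries where they do the work, as an engineer would, in place of code of your own. Each camera call takes 0.05 s, during which the arm holds its last target.

## Working session

There is one attempt and no reset: what is moved stays moved. The work goes in short steps, Python scripts to look and compute and a tool call to move; the robot and the scene stay as the last step left them, time stands still between calls to the robot, and variables do not carry over. Pictures are saved under pics/ and viewed, and the job is handed in when it is done.

Besides the shell and the picture viewer there is one more tool, called after ">>>" as name(argument=value, ...) on one line, values as JSON. apply_moves: Moves the arm, as the interface text tells. Its arguments: {"type":"object","properties":{"offset":{"type":"array"},"yaw":{"type":"array"},"jaw":{"type":"array"}},"required":["offset","yaw","jaw"]}

```bash
ls; mkdir -p pics
python3 - <<'E'
from cell import env
import cv2
s=env.state(); print({k:(v if not hasattr(v,'tolist') else v.tolist()) for k,v in s.items()}); print(env.grasp_offset)
for n in("top","side"):
    c=env.read_camera(n); cv2.imwrite(f"pics/{n}0.png",c["frame"][:,:,::-1])
    print(n,c["fx"],c["fy"],c["cx"],c["cy"],c["xyz"],c["rotation"])
E
```

```text
pics
{'t': 0.0, 'joints': [-1.2415765948386868, 0.4915559873494005, 1.5594432765933115, -1.2135082267860311e-05, 1.0916888658502053, -0.10559246863761404], 'qvel': [-0.00015846126860499782, 0.001322719873538783, 0.00048215648153047844, 0.0003502594250982863, 0.00015516416867675681, 0.0005098285146206627], 'tau': [-0.0024780867533991113, -61.26490116119385, -25.81804096698761, 0.06913577439263463, 0.04827882978133857, -9.253209100279491e-05], 'eef_pos': [263.21977336194334, -566.6061145415578, 214.0660910650674], 'tcp_rot': [-1.6665645066903412, 1.5697007976936739, 1.9098459475107148], 'ft_force': [-0.39362767456841485, -0.01629403087002164, 0.10162711418497425], 'moment': [-0.024415695567311362, 0.03236362717410355, -0.00808817637067928], 'opening': 1.0017436881423325}
18.8
top 368.98230360846804 368.98230360846804 323.8142748858411 202.24952439589273 [466.87092101 -78.97296326 927.78309502] [-3.09597946e+00  1.40479628e-03 -1.57192500e+00]
side 380.561995294627 380.561995294627 316.47057155216373 203.01628428745934 [ 442.61638426 -767.85317352  582.65299575] [-2.196587    0.0152992  -0.14258335]
```

View pics/top0.png

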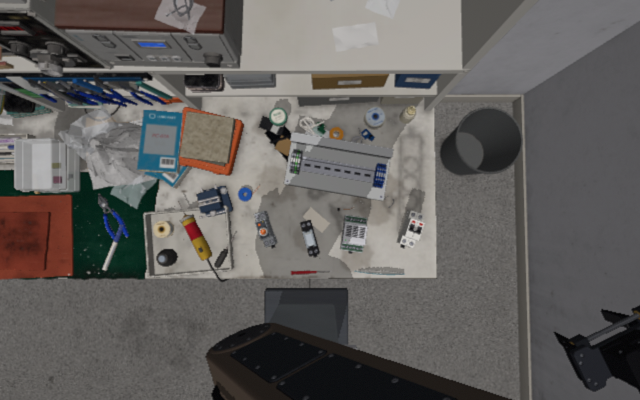

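View pics/side0.png

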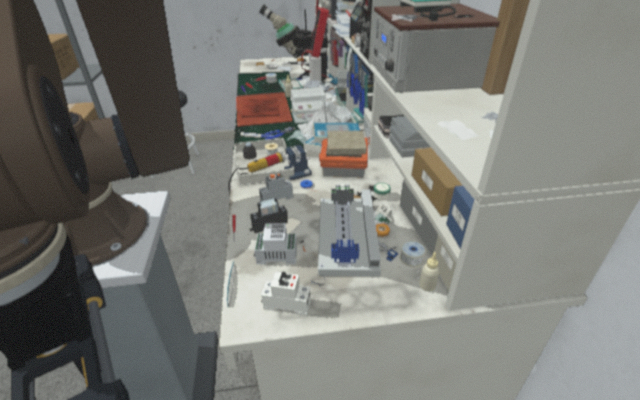

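```bash
cat > h.py <<'E'
import numpy as np, cv2
from scipy.spatial.transform import Rotation as R
from cell import env
def cam(n):
    c=env.read_camera(n); c["Rm"]=R.from_euler("xyz",c["rotation"]).as_matrix(); return c
def ray(c,u,v,z):
    d=c["Rm"]@np.array([(u-c["cx"])/c["fx"],(v-c["cy"])/c["fy"],1.0]); o=np.array(c["xyz"])
    return o+d*(z-o[2])/d[2]
def proj(c,p):
    q=c["Rm"].T@(np.array(p)-np.array(c["xyz"])); return c["cx"]+c["fx"]*q[0]/q[2], c["cy"]+c["fy"]*q[1]/q[2]
def crop(c,u0,v0,u1,v1,k,f):
    im=c["frame"][v0:v1,u0:u1,::-1]; cv2.imwrite(f,cv2.resize(im,None,fx=k,fy=k,interpolation=cv2.INTER_CUBIC))
E
python3 - <<'E'
from h import *
c=cam("top"); 
crop(c,240,90,440,240,4,"pics/t1.png")
for uv in [(295,165),(380,175),(265,230),(310,238),(354,232),(412,230),(436,275)]: print(uv,ray(c,*uv,0).round(),ray(c,*uv,70).round())
c=cam("side"); crop(c,220,170,460,320,3,"pics/s1.png")
E
```

```text
(295, 165) [604.  -5.   0.] [593. -11.  70.]
(380, 175) [ 578. -220.    0.] [ 570. -209.   70.]
(265, 230) [440.  70.   0.] [442.  59.  70.]
(310, 238) [420. -43.   0.] [423. -46.  70.]
(354, 232) [ 434. -153.    0.] [ 437. -148.   70.]
(412, 230) [ 439. -299.    0.] [ 441. -282.   70.]
(436, 275) [ 327. -357.    0.] [ 338. -336.   70.]
```

View pics/t1.png

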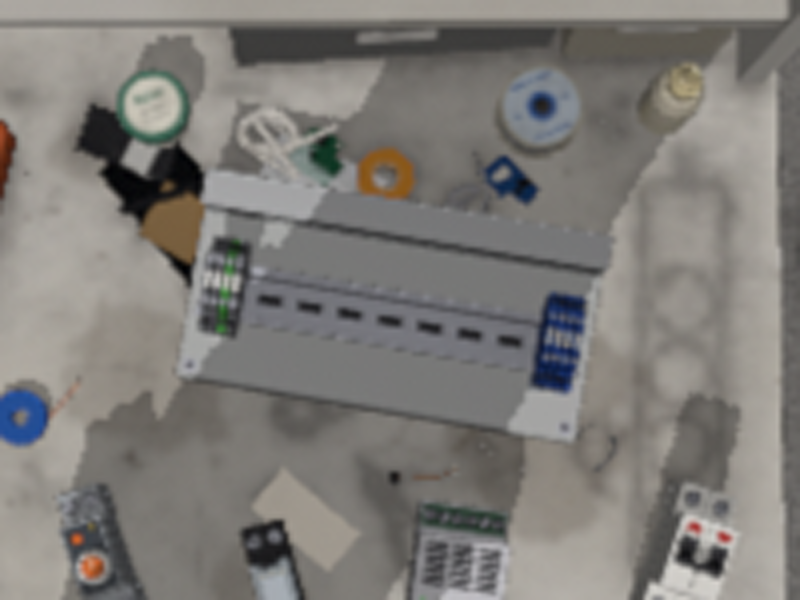

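View pics/s1.png

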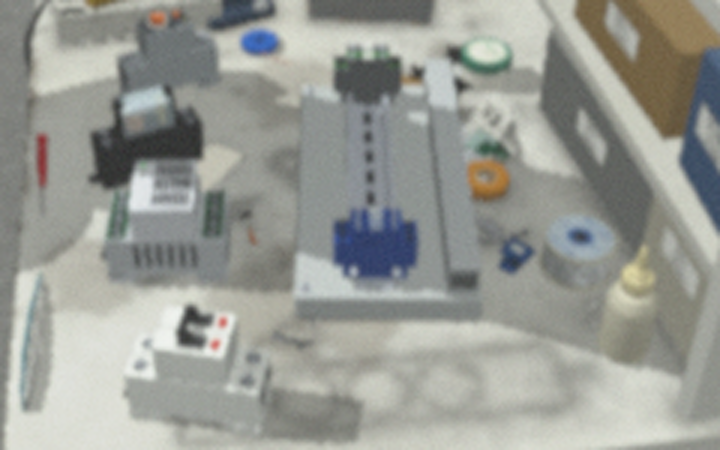

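Run:
```python
from h import *
fs=[];c=None
for i in range(6):
    c=cam("top"); fs.append(c["frame"].astype(float))
f=np.mean(fs,0).astype(np.uint8); c["frame"]=f; cv2.imwrite("pics/topavg.png",f[:,:,::-1])
k=8
ims=[]
for (u,v) in [(265,232),(310,240),(354,234),(412,230)]:
    ims.append(cv2.resize(f[v-32:v+32,u-24:u+24,::-1],None,fx=4,fy=4,interpolation=cv2.INTER_CUBIC))
cv2.imwrite("pics/mods.png",np.hstack(ims))
crop(c,280,130,400,205,6,"pics/rail.png")
s=env.state(); print(R.from_euler("xyz",s["tcp_rot"]).as_matrix().round(3), s["t"])
```

```text
[[ 0.     0.421 -0.907]
 [ 0.    -0.907 -0.421]
 [-1.    -0.    -0.   ]] 0.5
```

View pics/mods.png

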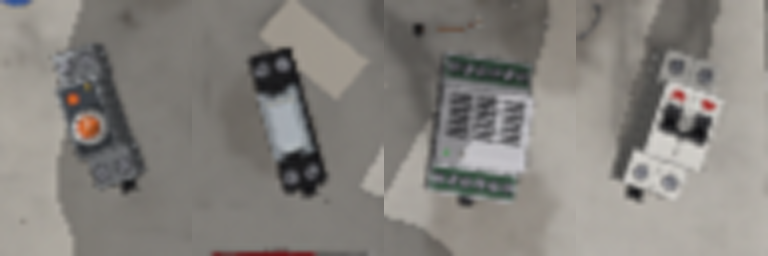

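View pics/rail.png

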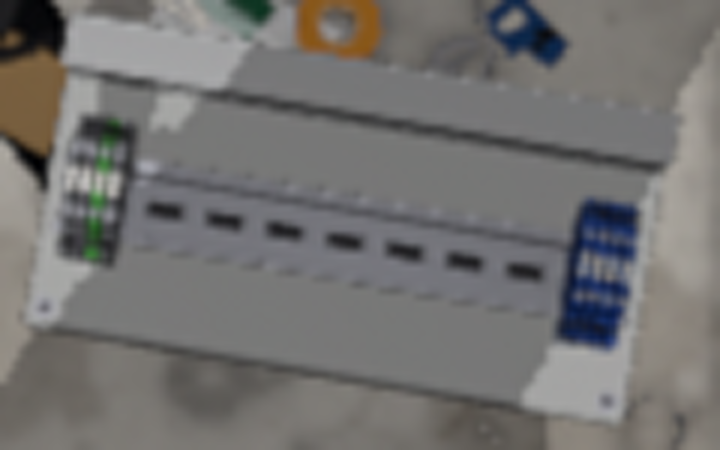

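```bash
cat >> h.py <<'E'
def grid(f,u0,v0,w,h,k,fn):
    im=np.ascontiguousarray(cv2.resize(f[v0:v0+h,u0:u0+w,::-1],None,fx=k,fy=k,interpolation=cv2.INTER_LANCZOS4))
    im=cv2.convertScaleAbs(im,alpha=1.3)
    for i in range(0,w,5):
        cv2.line(im,(int(k*(i+.5)),0),(int(k*(i+.5)),6 if i%10 else 14),(0,0,255),1)
        if i%10==0: cv2.putText(im,str(u0+i),(int(k*(i+.5)),26),0,.4,(0,0,255),1)
    for i in range(0,h,5):
        cv2.line(im,(0,int(k*(i+.5))),(6 if i%10 else 14,int(k*(i+.5))),(0,0,255),1)
        if i%10==0: cv2.putText(im,str(v0+i),(16,int(k*(i+.5))+4),0,.4,(0,0,255),1)
    return im
E
python3 - <<'E'
from h import *
f=cv2.imread("pics/topavg.png")[:,:,::-1]
a=[grid(f,u-20,v-24,40,48,10,"") for u,v in [(265,231),(310,238),(354,232),(412,229)]]
cv2.imwrite("pics/m1.png",np.hstack(a[:2]));cv2.imwrite("pics/m2.png",np.hstack(a[2:]))
E
```

```text
(no output)
```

View pics/m1.png

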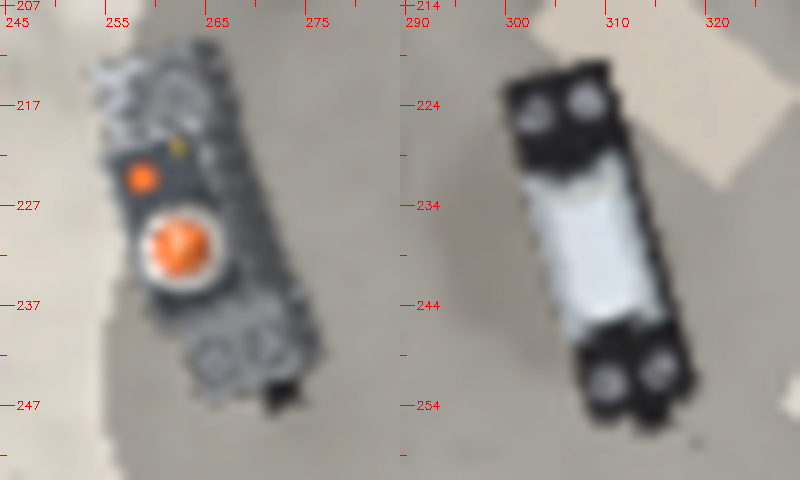

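View pics/m2.png

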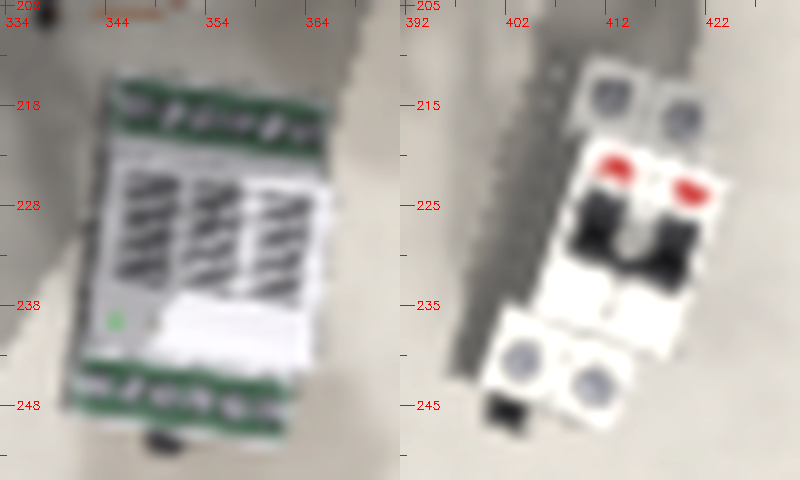

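Run:
```python
from h import *
f=cv2.imread("pics/topavg.png")[:,:,::-1]
c=cam("top")
def rep(n,t,b,z):
    P=[ray(c,u,v,z)[:2] for u,v in t]; Q=[ray(c,u,v,z)[:2] for u,v in b]
    T=np.mean(P,0);B=np.mean(Q,0); d=T-B
    e=[np.degrees(np.arctan2(*((p[0]-p[1])[[1,0]]))) -90 for p in (P,Q) if len(p)>1]
    print(n,"centre",((T+B)/2).round(1),"len",np.hypot(*d).round(1),"ang x-axis deg",np.degrees(np.arctan2(d[1],d[0])).round(1),"cross",np.round(e,1))
rep("relay",[(303,224.7),(308.2,223.5)],[(310.3,251.8),(315.5,250.3)],42)
rep("timer",[(256.5,217.5),(262.3,215.5)],[(265.8,242.5),(271.5,241)],42)
print("knob",ray(c,245+17.7,207+24.3,78).round(1))
rep("breaker",[(412.7,214.2),(419.8,216.5)],[(403.7,240.5),(411,243.2)],42)
hsv=cv2.cvtColor(f.copy(),cv2.COLOR_RGB2HSV)
m=cv2.inRange(hsv,(50,60,30),(85,255,130)); m[:, :338]=0;m[:,372:]=0;m[:205]=0;m[256:]=0
n,l,st,ce=cv2.connectedComponentsWithStats(m)
for i in range(1,n):
    if st[i,4]>5: print("green",st[i],ce[i].round(1), ray(c,*ce[i],42).round(1))
for a,b in((205,232),(232,256)):
    mm=m.copy(); mm[:a]=0; mm[b:]=0
    pts=cv2.findNonZero(mm); r=cv2.minAreaRect(pts); print(r)
    bx=cv2.boxPoints(r); w=[ray(c,*p,44)[:2] for p in bx]; print(np.round(w,1).tolist(), np.mean(w,0).round(1))
# rail holes
g=cv2.cvtColor(f.copy(),cv2.COLOR_RGB2GRAY)
m=cv2.inRange(g,0,85); m[:150]=0;m[185:]=0;m[:,:303]=0;m[:,:][:,371:]=0
n,l,st,ce=cv2.connectedComponentsWithStats(m)
H=[]
for i in range(1,n):
    if 6<st[i,4]<60:
        w=np.float64(cv2.moments(((l==i)*(110.-np.minimum(g,110))).astype(np.float32))["m00"]) 
        M=cv2.moments(((l==i)*(110.-np.minimum(g,110))).astype(np.float32)); ce_=(M["m10"]/M["m00"],M["m01"]/M["m00"])
        p=ray(c,*ce_,37)[:2]; H.append(p); print("hole",st[i],np.round(ce_,2),p.round(1))
# blocks
for nm,lo,hi,(u0,u1) in (("green",(45,100,80),(75,255,255),(286,303)),("blue",(105,120,40),(130,255,255),(370,392))):
    m=cv2.inRange(hsv,lo,hi); m[:145]=0;m[195:]=0;m[:,:u0]=0;m[:,u1:]=0
    pts=cv2.findNonZero(m); r=cv2.minAreaRect(pts); print(nm,len(pts),r); print(np.round([ray(c,*p,70)[:2] for p in cv2.boxPoints(r)],1).tolist(), ray(c,*r[0],70).round(1))
print(env.state()["t"])
```

```text
relay centre [422.8 -42.8] len 66.6 ang x-axis deg 15.2 cross [12.9 16. ]
timer centre [443.1  65.6] len 64.4 ang x-axis deg 20.5 cross [19.  14.7]
knob [439.   62.7  78. ]
breaker centre [ 443.9 -288.4] len 67.0 ang x-axis deg -19.2 cross [-18.1 -20.4]
green [355 246   5   2   6] [357.3 246.2] [ 402.1 -157.8   42. ]
((355.5099792480469, 219.42999267578125), (14.707822799682617, 4.101219654083252), 8.130102157592773)
[[463.6, -135.4], [473.3, -136.9], [468.3, -171.7], [458.6, -170.2]] [ 466.  -153.6]
((350.989990234375, 247.07000732421875), (16.68772315979004, 4.38406229019165), 8.130102157592773)
[[397.8, -122.0], [408.1, -123.5], [402.5, -162.9], [392.2, -161.4]] [ 400.2 -142.4]
hole [340 150  31   6  48] [355.91 152.04] [ 629.7 -155.9]
hole [304 164   7   3  15] [307.15 164.71] [598.8 -37.4]
hole [314 165   7   4  15] [317.   166.35] [594.8 -61.3]
hole [324 167   7   3  17] [326.8  168.01] [590.7 -85.1]
hole [334 169   7   3  15] [337.12 169.77] [ 586.4 -110.1]
hole [344 170   7   4  16] [347.05 171.49] [ 582.2 -134.2]
hole [354 172   7   3  16] [356.92 173.11] [ 578.2 -158.1]
hole [364 174   7   3  18] [367.08 174.88] [ 573.8 -182.7]
green 12 ((295.8599853515625, 162.47999572753906), (1.5556349754333496, 19.374725341796875), 8.130102157592773)
[[576.9, -7.6], [622.1, -13.9], [621.5, -17.5], [576.4, -11.2]] [599.2 -12.5  70. ]
blue 138 ((379.21966552734375, 175.07225036621094), (9.27548885345459, 23.036666870117188), 8.746161460876465)
[[544.4, -192.3], [597.8, -200.8], [594.4, -222.2], [541.1, -213.6]] [ 569.4 -207.2   70. ]
0.55
```

Run:
```python
from h import *
fs=[]
for i in range(6):
    c=cam("side"); fs.append(c["frame"].astype(float))
f=np.mean(fs,0).astype(np.uint8); cv2.imwrite("pics/sideavg.png",f[:,:,::-1])
cv2.imwrite("pics/sgrid.png",grid(f,316,180,80,100,8,""))
t=cv2.imread("pics/topavg.png")[:,:,::-1]
cv2.imwrite("pics/tgrid.png",grid(t,283,145,110,42,7,""))
```

```text
(no output)
```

View pics/sgrid.png

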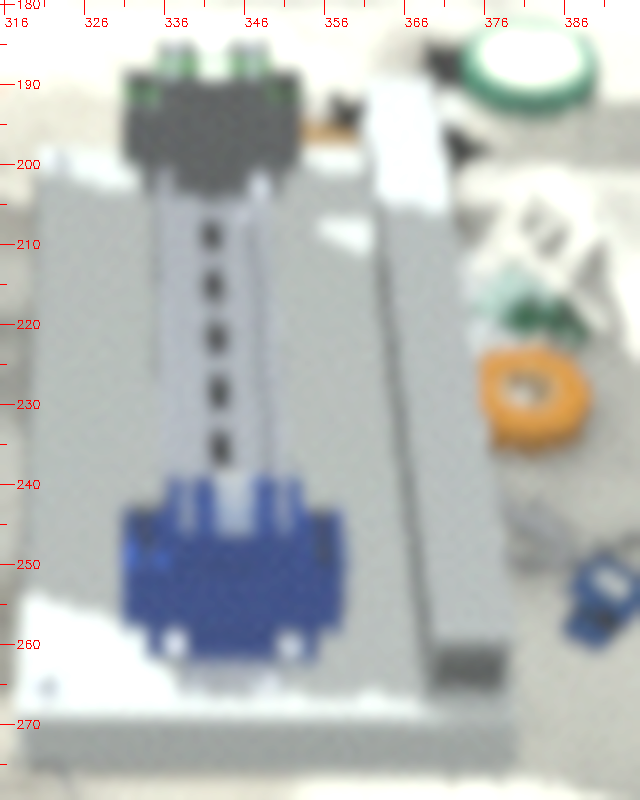

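View pics/tgrid.png

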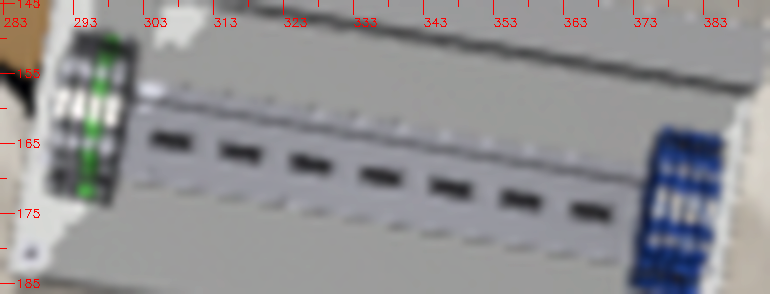

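```bash
cat >> h.py <<'E'
def tri(ct,a,cs,b):
    A=[];o=[]
    rows=[];rhs=[]
    for c,(u,v) in((ct,a),(cs,b)):
        d=c["Rm"]@np.array([(u-c["cx"])/c["fx"],(v-c["cy"])/c["fy"],1.0]);d/=np.linalg.norm(d)
        M=np.eye(3)-np.outer(d,d); rows.append(M); rhs.append(M@np.array(c["xyz"]))
    p,res,_,_=np.linalg.lstsq(np.vstack(rows),np.hstack(rhs),rcond=None); return p,np.sqrt(res.sum())
E
python3 - <<'E'
from h import *
t=cv2.imread("pics/topavg.png"); s=cv2.imread("pics/sideavg.png")
ct=cam("top");cs=cam("side")
T=[(307.15,164.71),(317,166.35),(326.8,168.01),(337.12,169.77),(347.05,171.49)]
g=cv2.cvtColor(s,cv2.COLOR_BGR2GRAY).astype(float)
S=[]
for u,v in [(341.9,209.1),(342.1,215.2),(342.5,221.8),(342.9,228.5),(343.1,235.6)]:
    u0,v0=int(round(u)),int(round(v)); w=g[v0-3:v0+4,u0-3:u0+4]; w=np.clip(np.median(w)-15-w,0,None)
    vv,uu=np.mgrid[v0-3:v0+4,u0-3:u0+4]; S.append(((w*uu).sum()/w.sum(),(w*vv).sum()/w.sum()))
print(np.round(S,1).tolist())
for a,b in zip(T,S):
    p,r=tri(ct,a,cs,b); print(p.round(1),r.round(2))
# rail edge profile across, in rail frame at z=37 : average along the rail
gt=cv2.cvtColor(t,cv2.COLOR_BGR2GRAY).astype(np.float32)
th=np.radians(-9.76); ex=np.array([np.cos(th),np.sin(th),0]); ey=np.array([-np.sin(th),np.cos(th),0]); o=np.array([586.4,-110.1,37.])
xs=np.arange(-30,31,1.); 
pr=[]
for x in xs:
    pts=np.array([proj(ct,o+x*ex+y*ey) for y in np.arange(-75,78,1.5)],np.float32)
    pr.append(cv2.remap(gt,pts[:,0][None],pts[:,1][None],cv2.INTER_LINEAR).mean())
for x,q in zip(xs,pr): print(int(x),round(float(q)),end=" | ")
E
```

```text
[[342.0, 209.0], [342.2, 215.3], [342.6, 221.8], [342.9, 228.6], [343.1, 235.6]]
[601.3 -36.9  24.4] 0.92
[597.2 -61.1  23.9] 0.76
[593.2 -85.3  23.7] 0.97
[ 588.7 -110.7   24.3] 0.93
[ 584.3 -135.    24.6] 0.8
-30 120 | -29 120 | -28 120 | -27 120 | -26 120 | -25 120 | -24 120 | -23 120 | -22 120 | -21 120 | -20 120 | -19 119 | -18 116 | -17 112 | -16 111 | -15 113 | -14 115 | -13 116 | -12 117 | -11 117 | -10 117 | -9 118 | -8 118 | -7 118 | -6 117 | -5 113 | -4 104 | -3 94 | -2 83 | -1 75 | 0 71 | 1 73 | 2 82 | 3 95 | 4 106 | 5 112 | 6 115 | 7 116 | 8 116 | 9 114 | 10 109 | 11 101 | 12 94 | 13 92 | 14 97 | 15 104 | 16 110 | 17 114 | 18 115 | 19 115 | 20 116 | 21 117 | 22 118 | 23 119 | 24 119 | 25 119 | 26 119 | 27 119 | 28 119 | 29 119 | 30 119 |
```

>>> apply_moves(offset=[[7.23,11.13,0],[7.23,11.13,0],[7.23,11.13,0],[7.23,11.13,0],[7.23,11.13,0],[7.23,11.13,0],[7.23,11.13,0],[7.23,11.13,-3.4],[7.23,11.13,-3.4],[7.23,11.13,-3.4],[7.23,11.13,-3.4]], yaw=[7.65,7.65,7.65,7.65,7.65,7.65,7.65,7.65,7.65,7.65,7.65], jaw=[-1,-1,-1,-1,-1,-1,-1,-1,-1,-1,-1])

```text
t: 2.33
eef_pos: [444.1, -289.8, 130.6]
tcp_rot: [1.157, 1.569, -0.75]
ft_force: [0.0, -0.3, 0.9]
opening: 1.003
```

Run:
```python
from h import *
s=env.state(); print(s["t"],np.round(s["eef_pos"],1),R.from_euler("xyz",s["tcp_rot"]).as_matrix().round(3).tolist(),np.round(s["ft_force"],1),np.round(s["qvel"],2))
c=cam("top"); crop(c,340,150,470,290,4,"pics/t2.png"); d=cam("side"); crop(d,220,180,420,330,4,"pics/s2.png")
for z in (150,200,250,300,400): print(z,ray(c,340,97,z).round(),ray(c,340,70,z).round())
```

```text
2.325 [ 444.1 -289.8  130.6] [[0.001, 0.944, -0.33], [-0.001, -0.33, -0.944], [-1.0, 0.001, 0.001]] [ 0.  -0.3  0.9] [ 0.01 -0.01 -0.   -0.   -0.    0.  ]
150 [ 728. -113.  150.] [ 786. -113.  150.]
200 [ 711. -111.  200.] [ 766. -111.  200.]
250 [ 694. -108.  250.] [ 745. -109.  250.]
300 [ 677. -106.  300.] [ 725. -106.  300.]
400 [ 644. -102.  400.] [ 684. -102.  400.]
```

View pics/t2.png

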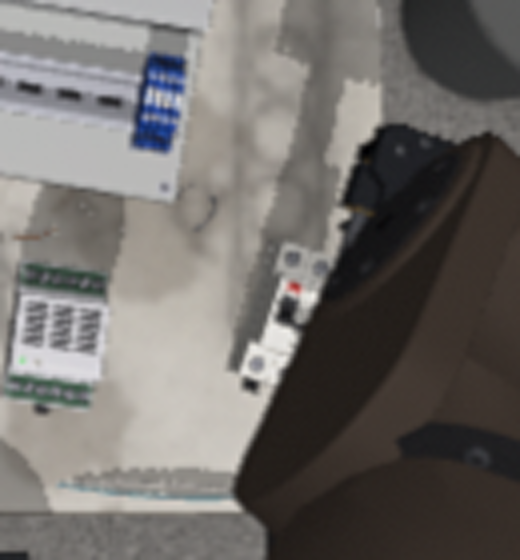

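View pics/s2.png

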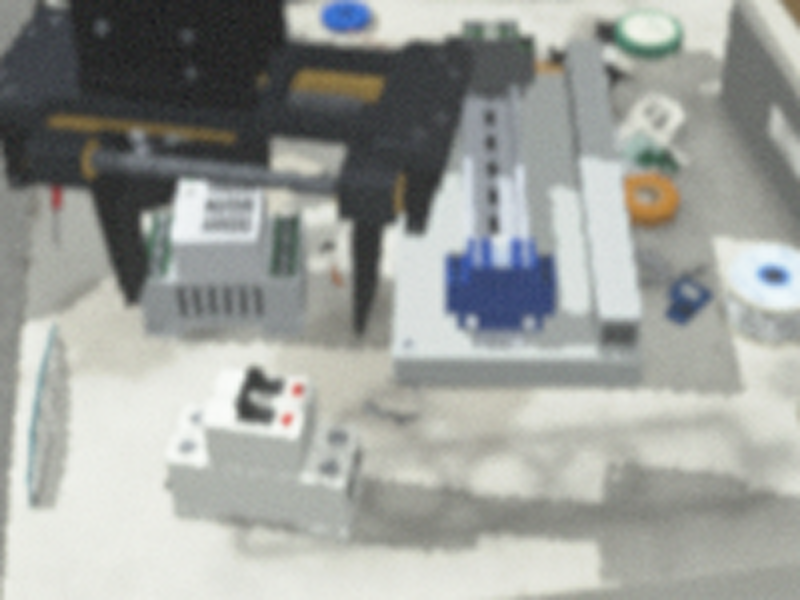

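Run:
```python
from h import *
ct=cam("top"); cs=cam("side")
print("panel foot side",ray(cs,450,302,0).round(),"top",ray(ct,435,108,0).round())
p=ray(cs,450,302,0)
for z in (0,100,150,200,250,300,350,400): print(z,"panel front at z -> side",np.round(proj(cs,[p[0],p[1],z])),"top",np.round(proj(ct,[p[0],p[1],z])))
crop(cs,340,40,640,340,2.5,"pics/s3.png"); crop(ct,240,50,480,130,3,"pics/t3.png")
```

```text
panel foot side [ 754. -329.    0.] top [ 749. -361.    0.]
0 panel front at z -> side [450. 302.] top [423. 106.]
100 panel front at z -> side [461. 265.] top [434.  93.]
150 panel front at z -> side [467. 243.] top [441.  85.]
200 panel front at z -> side [474. 220.] top [449.  76.]
250 panel front at z -> side [481. 194.] top [458.  65.]
300 panel front at z -> side [489. 166.] top [469.  53.]
350 panel front at z -> side [499. 134.] top [481.  39.]
400 panel front at z -> side [509.  99.] top [495.  22.]
```

View pics/s3.png

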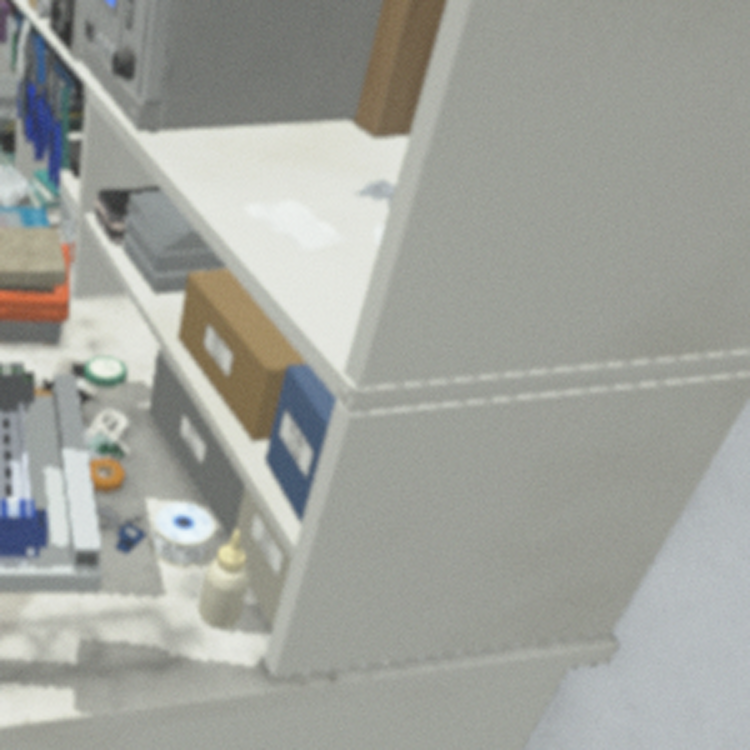

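View pics/t3.png

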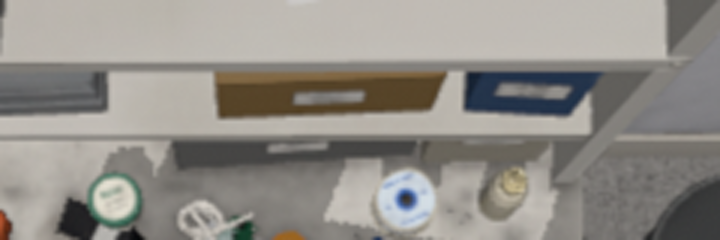

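>>> apply_moves(offset=[[0,0.05,-2],[0,0.05,-3.3],[0,0.05,-3.3],[0,0.05,-3.3],[0,0.05,-3.3],[0,0.05,-3.3],[0,0.05,-3.3],[0,0.05,-3.3],[0,0.05,-3.3]], yaw=[0,0,0,0,0,0,0,0,0], jaw=[-1,-1,-1,-1,0.5,0.5,0.5,0.5,0.5])

```text
t: 3.65
eef_pos: [444.2, -287.8, 48.2]
tcp_rot: [1.2, 1.569, -0.706]
ft_force: [-0.4, -0.9, 0.7]
opening: 0.531
```

>>> apply_moves(offset=[[0,0,0],[0,0,0],[0,0,0],[0,0,1],[0,0,2],[0,0,4],[0,0,5],[0,0,5]], yaw=[0,0,0,0,0,0,0,0], jaw=[0.5,0.5,0.5,0.5,0.5,0.5,0.5,0.5])

```text
t: 4.65
eef_pos: [444.6, -288.1, 174.3]
tcp_rot: [1.203, 1.566, -0.703]
ft_force: [-0.0, -0.3, -3.2]
opening: 0.474
```

Run:
```python
from h import *
s=env.state(); print(s["t"],np.round(s["eef_pos"],1),R.from_euler("xyz",s["tcp_rot"]).as_matrix().round(3).tolist(),np.round(s["ft_force"],1))
d=cam("side"); crop(d,220,180,420,330,4,"pics/s4.png"); c=cam("top");crop(c,340,150,470,290,4,"pics/t4.png")
```

```text
4.65 [ 444.6 -288.1  174.3] [[0.004, 0.944, -0.329], [-0.003, -0.329, -0.944], [-1.0, 0.004, 0.002]] [-0.  -0.3 -3.2]
```

View pics/s4.png

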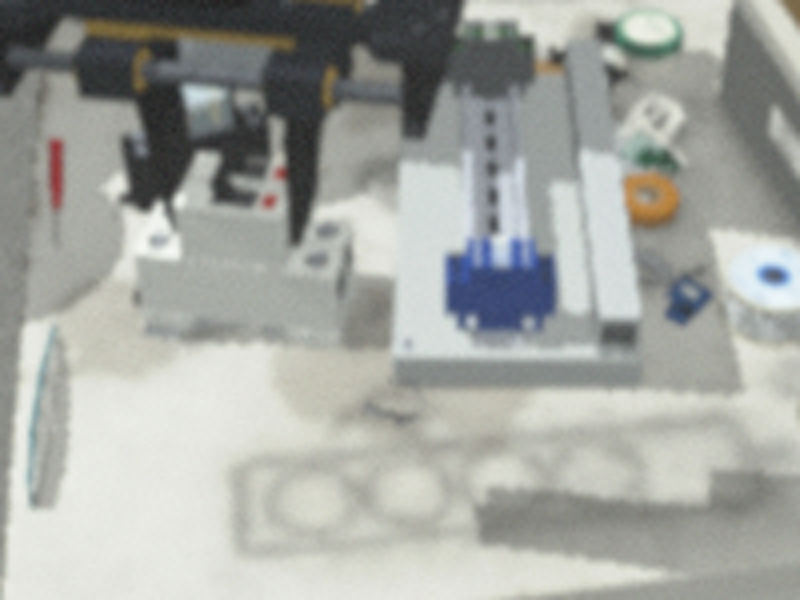

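```bash
cat >> h.py <<'E'
o_=np.array([588.5,-110.6,37.]); th_=np.radians(-9.76); ex=np.array([np.cos(th_),np.sin(th_),0]); ey=np.array([-np.sin(th_),np.cos(th_),0])
def railf(p): d=np.array(p)-o_; return np.array([d@ex,d@ey,d[2]])
def railw(x,y): return (o_+x*ex+y*ey)[:2]
E
python3 - <<'E'
from h import *
c=cam("side"); s=env.state(); M=R.from_euler("xyz",s["tcp_rot"]).as_matrix(); jx=M[:,1]; jy=np.cross([0,0,1],jx)
for uv in [((301.25,237),),((299.5,244),)]:
    p=ray(c,*uv[0],s["eef_pos"][2]-6); d=p-np.array(s["eef_pos"]); print(p.round(1),"x",(d@jx).round(1),"y",(d@jy).round(1))
ct=cam("top")
# grey block corners at z=72
for u,v in [(297.8,173.8),(301.5,150.2),(293.2,149.5),(289.2,171.6)]: print(railf(ray(ct,u,v,72)).round(1))
for n,y in (("breaker",101-33),("psu",101-33-49),("timer",101-33-49-44.5),("relay",101-33-49-44.5-31)): print(n,y,railw(0,y).round(1))
E
```

```text
[ 479.5 -287.4  165.8] x 33.8 y 11.7
[ 474.8 -304.2  165.8] x 34.9 y -5.7
[-31.7  89.2  35. ]
[24.3 90.2 35. ]
[ 22.7 109.6  35. ]
[-30.  109.9  35. ]
breaker 68 [600.  -43.6]
psu 19 [591.7 -91.9]
timer -25.5 [ 584.2 -135.7]
relay -56.5 [ 578.9 -166.3]
```

>>> apply_moves(offset=[[6.2,9.7,0],[6.2,9.7,0],[6.2,9.7,0],[6.2,9.7,0],[6.2,9.7,0],[6.2,9.7,0],[6.2,9.7,-2],[6.2,9.7,-2.7],[6.2,9.7,-2.7],[6.2,9.7,-2.7],[6.2,9.7,-2.7]], yaw=[1.57,1.57,1.57,1.57,1.57,1.57,1.57,1.57,1.57,1.57,1.57], jaw=[0.5,0.5,0.5,0.5,0.5,0.5,0.5,0.5,0.5,0.5,0.5])

```text
t: 6.22
eef_pos: [599.2, -45.2, 105.5]
tcp_rot: [1.715, 1.569, -0.027]
ft_force: [-0.6, -0.2, -1.9]
opening: 0.473
```

Run:
```python
from h import *
s=env.state(); M=R.from_euler("xyz",s["tcp_rot"]).as_matrix(); print(s["t"],np.round(s["eef_pos"],1),"jaw deg",np.degrees(np.arctan2(M[1,1],M[0,1])),np.round(s["ft_force"],1),railf(s["eef_pos"]).round(1))
d=cam("side"); crop(d,310,160,410,285,6,"pics/s5.png"); c=cam("top");crop(c,270,120,400,220,6,"pics/t5.png")
```

```text
6.225 [599.2 -45.2 105.5] jaw deg -9.800006015295041 [-0.6 -0.2 -1.9] [-0.5 66.3 68.5]
```

View pics/s5.png

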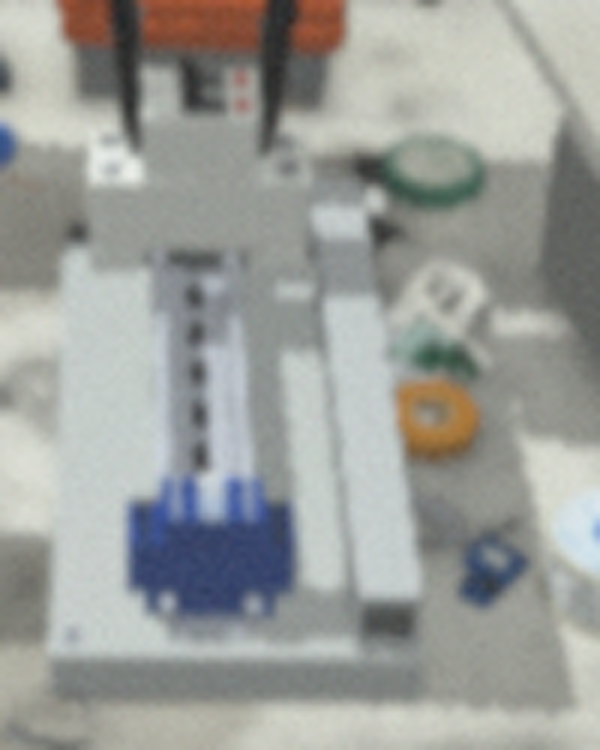

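View pics/t5.png

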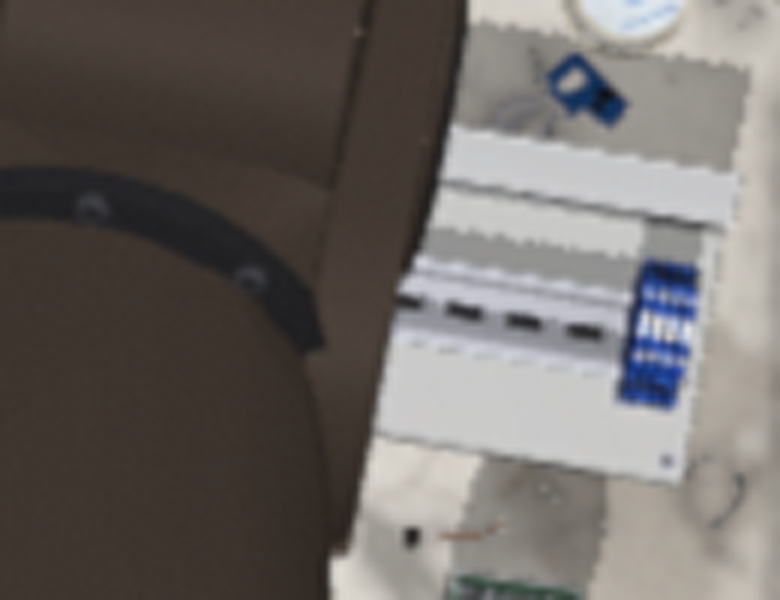

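Run:
```python
from h import *
s=env.state(); c=cam("side"); P=np.array(s["eef_pos"])
cv2.imwrite("pics/s6.png",grid(c["frame"],318,165,60,60,12,""))
for off in (0,3):
  for x in (-42.5,42.5):
    for z in (57.3,57.3+42):
        q=P+x*ex+(off-18)*ey; q[2]=z; print(off,x,z,np.round(proj(c,q),1))
for x in (-17.5,17.5):
  for y in (40,0,-60): q=o_+x*ex+y*ey; print("rail",x,y,np.round(proj(c,q),1))
```

```text
0 -42.5 57.3 [323.8 204.5]
0 -42.5 99.3 [323.7 189.6]
0 42.5 57.3 [360.2 204.6]
0 42.5 99.3 [361.1 189.7]
3 -42.5 57.3 [323.8 203.7]
3 -42.5 99.3 [323.7 188.8]
3 42.5 57.3 [360.1 203.8]
3 42.5 99.3 [361.1 188.9]
rail -17.5 40 [334.7 213.6]
rail -17.5 0 [334.9 224.3]
rail -17.5 -60 [335.2 242. ]
rail 17.5 40 [349.6 213.6]
rail 17.5 0 [350.4 224.4]
rail 17.5 -60 [351.6 242.1]
```

View pics/s6.png

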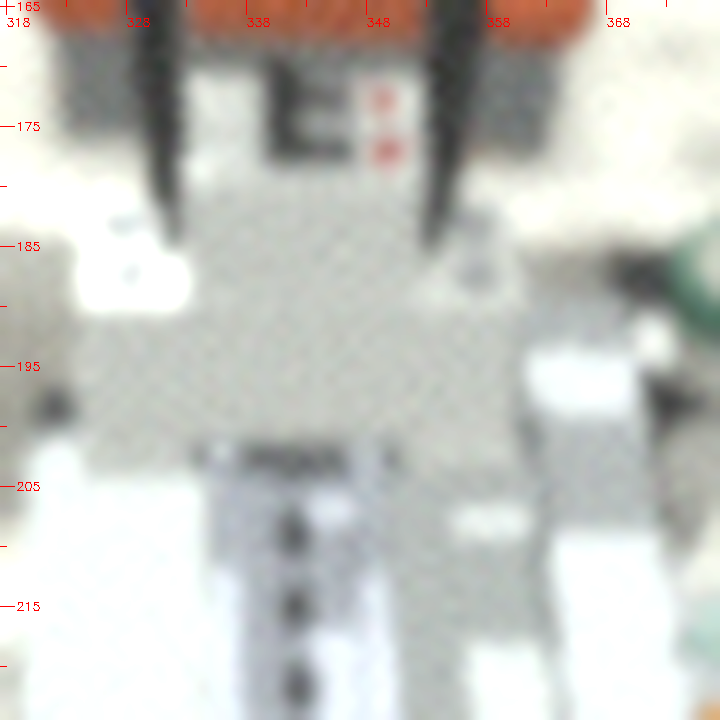

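>>> apply_moves(offset=[[0.04,0.03,0],[0.04,0.03,-0.4],[0.04,0.03,-0.7],[0.04,0.03,-0.8],[0.04,0.03,-0.9],[0.04,0.03,-1.0],[0.04,0.03,-1.1],[0.04,0.03,-1.14],[0.04,0.03,-1.14]], yaw=[0,0,0,0,0,0,0,0,0], jaw=[0.5,0.5,0.5,0.5,0.5,0.5,0.5,0.5,0.5])

```text
t: 7.5
eef_pos: [600.0, -44.2, 77.1]
tcp_rot: [1.766, 1.57, 0.025]
ft_force: [-2.4, 0.2, 5.1]
opening: 0.475
```

Run:
```python
from h import *
s=env.state(); M=R.from_euler("xyz",s["tcp_rot"]).as_matrix(); print(s["t"],np.round(s["eef_pos"],1),np.round(s["ft_force"],1),np.round(s["moment"],2),railf(s["eef_pos"]).round(1))
c=cam("side");cv2.imwrite("pics/s7.png",grid(c["frame"],318,165,60,60,12,""))
```

```text
7.5 [600.  -44.2  77.1] [-2.4  0.2  5.1] [0.05 0.37 0.05] [ 0.1 67.4 40.1]
```

View pics/s7.png

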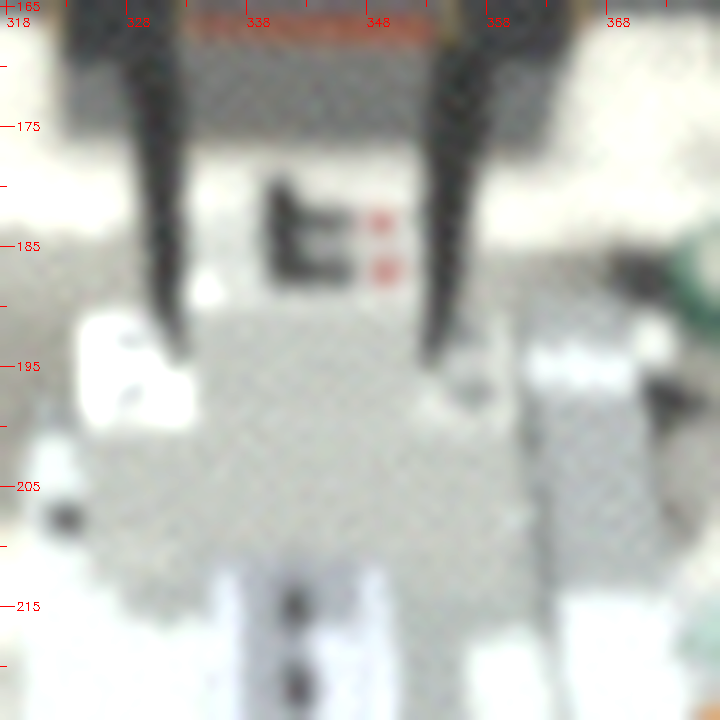

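>>> apply_moves(offset=[[0,0,0],[0,0,0],[0,0,0],[0,0,0.1],[0,0,1],[0,0,3],[0,0,4],[-2,-2,4],[-4,-4,4],[-6,-4,4],[-6,-4,4]], yaw=[0,0,0,0,0,0,0,0,0,0,0], jaw=[-0.3,-0.6,-1,-1,-1,-1,-1,-1,-1,-1,-1])

```text
t: 8.93
eef_pos: [446.8, -144.6, 177.5]
tcp_rot: [-2.463, 1.57, 2.076]
ft_force: [0.5, 0.2, -0.0]
opening: 1.0
```

Run:
```python
from h import *
s=env.state(); M=R.from_euler("xyz",s["tcp_rot"]).as_matrix(); print(s["t"],np.round(s["eef_pos"],1),np.round(s["ft_force"],1),np.degrees(np.arctan2(M[1,1],M[0,1])))
c=cam("side");d=cam("top");cv2.imwrite("pics/s8.png",grid(c["frame"],318,165,60,60,12,""));cv2.imwrite("pics/t8.png",grid(d["frame"],270,140,120,60,6,""))
```

```text
8.925 [ 446.8 -144.6  177.5] [ 0.5  0.2 -0. ] -9.937970887905559
```

View pics/t8.png

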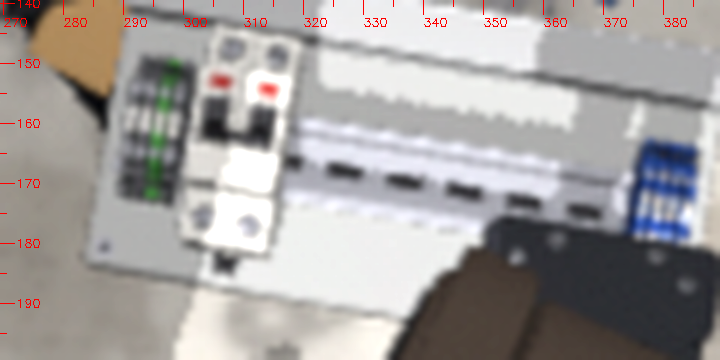

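View pics/s8.png

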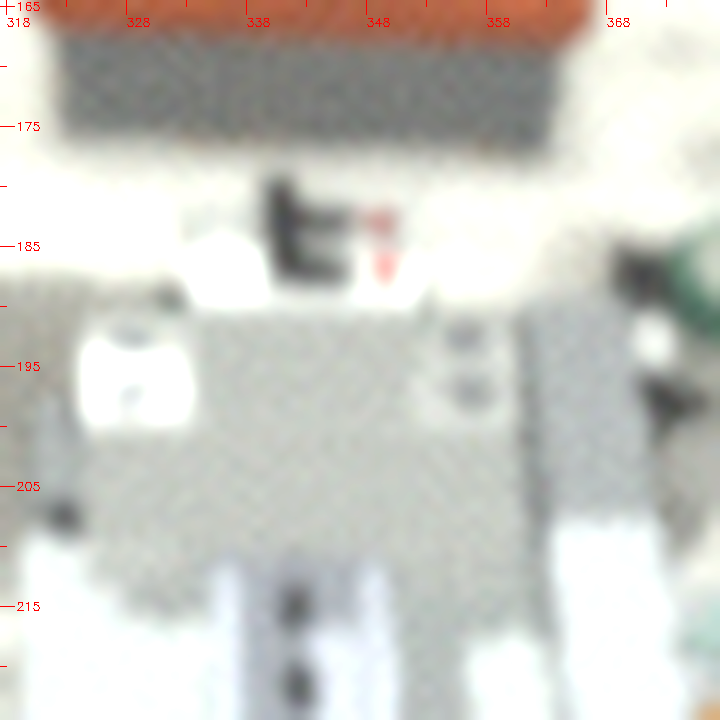

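Run:
```python
from h import *
c=cam("top")
P=[railf(ray(c,u,v,71)) for u,v in [(308.2,147.5),(315.8,148.7),(303.3,175.7),(310.8,177.0)]]
print(np.round(P,1).tolist(),np.mean(P,0).round(1))
```

```text
[[33.4, 75.9, 34.0], [33.6, 57.9, 34.0], [-33.8, 75.9, 34.0], [-33.9, 58.2, 34.0]] [-0.2 67.  34. ]
```

Run:
```python
from h import *
c=cam("top")
P=np.array([ray(c,u,v,42)[:2] for u,v in [(345.5,215),(366.3,217.3),(340.3,248),(362,251.5)]]); print(P.round(1).tolist(),P.mean(0))
for a,b in((0,1),(2,3),(2,0),(3,1)): d=P[b]-P[a]; print(np.hypot(*d).round(1),np.degrees(np.arctan2(d[1],d[0])).round(1))
```

```text
[[476.6, -129.8], [471.0, -179.6], [397.8, -117.0], [389.5, -168.8]] [ 433.73661716 -148.817854  ]
50.2 -96.4
52.5 -99.2
79.8 -9.2
82.3 -7.5
```

>>> apply_moves(offset=[[-0.52,-0.16,-2],[-0.52,-0.16,-4],[-0.52,-0.16,-4.8],[-0.52,-0.16,-5.18],[-0.52,-0.16,-5.18],[-0.52,-0.16,-5.18],[-0.52,-0.16,-5.18],[-0.52,-0.16,-5.18],[-0.52,-0.16,-5.18],[-0.52,-0.16,-5.18],[-0.52,-0.16,-5.18],[-0.52,-0.16,-5.18]], yaw=[0.27,0.27,0.27,0.27,0.27,0.27,0.27,0.27,0.27,0.27,0.27,0.27], jaw=[-1,-1,-1,-1,-1,0.5,0.5,0.5,0.5,0.5,0.5,0.5])

```text
t: 10.62
eef_pos: [437.4, -148.0, 47.9]
tcp_rot: [2.145, 1.57, 0.432]
ft_force: [-5.1, 0.7, 5.1]
opening: 0.474
```

Run:
```python
from h import *
s=env.state(); print(s["t"],np.round(s["eef_pos"],1),np.round(s["ft_force"],1),np.round(s["qvel"],3),np.round(s["joints"],3))
c=cam("side");d=cam("top");crop(c,220,190,340,290,5,"pics/s9.png")
```

```text
10.625 [ 437.4 -148.    47.9] [-5.1  0.7  5.1] [ 0.    -0.     0.    -0.001 -0.002  0.001] [-4.70e-01  5.35e-01  2.11e+00  1.00e-03  4.96e-01 -3.29e-01]
```

View pics/s9.png

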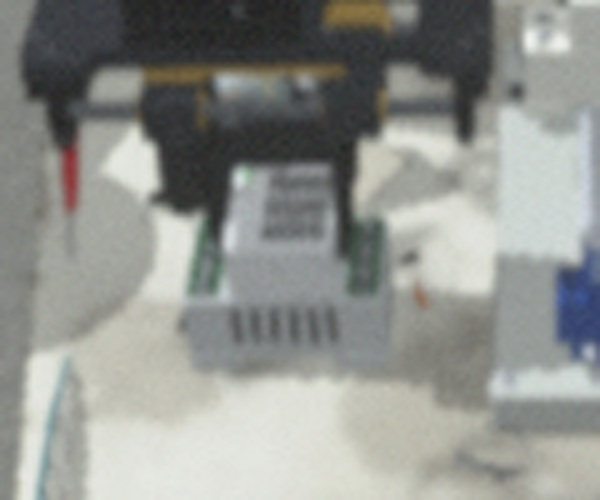

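>>> apply_moves(offset=[[0,0,0.5],[0,0,2],[0,0,4],[0,0,5],[0,0,5],[0,0,5]], yaw=[0,0,0,0,0,0], jaw=[0.5,0.5,0.5,0.5,0.5,0.5])

```text
t: 11.48
eef_pos: [437.0, -147.8, 172.1]
tcp_rot: [-2.845, 1.57, 1.726]
ft_force: [-0.4, -0.2, -3.8]
opening: 0.471
```

Run:
```python
from h import *
s=env.state(); M=R.from_euler("xyz",s["tcp_rot"]).as_matrix();print(s["t"],np.round(s["eef_pos"],1),np.round(s["ft_force"],1),np.degrees(np.arctan2(M[1,1],M[0,1])))
c=cam("side");cv2.imwrite("pics/s10.png",grid(c["frame"],230,150,70,70,10,""))
P=np.array(s["eef_pos"]); jx=M[:,1];jy=np.cross([0,0,1],jx)
for n,x,y,z in (("sh nearL",-42.5,-27,-6),("sh nearR",42.5,-27,-6),("bot L",-42.5,-27,-48),("botR",42.5,-27,-48),("nose L",-22.5,-27,22),("noseR",22.5,-27,22)):
    print(n,np.round(proj(c,P+x*jx+y*jy+[0,0,z]),1),np.round(proj(c,P+x*jx+(y+3)*jy+[0,0,z]),1))
```

```text
11.475 [ 437.  -147.8  172.1] [-0.4 -0.2 -3.8] -8.135652090334219
sh nearL [247.9 200.9] [248.1 200. ]
sh nearR [292.8 200.4] [292.9 199.4]
bot L [250.5 218.4] [250.7 217.5]
botR [293.9 217.9] [294.  216.9]
nose L [256.9 188.5] [257.1 187.6]
noseR [281.2 188.2] [281.3 187.3]
```

View pics/s10.png

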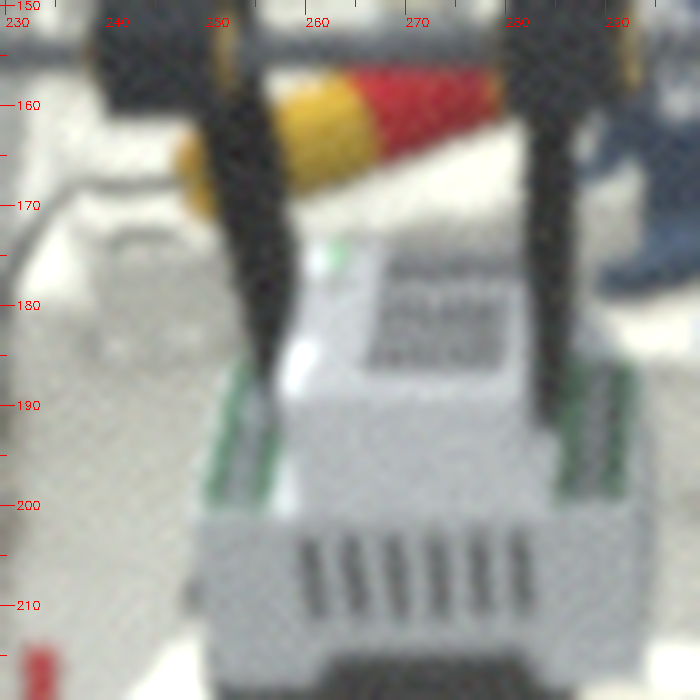

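>>> apply_moves(offset=[[6.2,2.24,0],[6.2,2.24,0],[6.2,2.24,0],[6.2,2.24,0],[6.2,2.24,0],[6.2,2.24,-2],[6.2,2.24,-2.64],[6.2,2.24,-2.64],[6.2,2.24,-2.64],[6.2,2.24,-2.64]], yaw=[-0.27,-0.27,-0.27,-0.27,-0.27,-0.27,-0.27,-0.27,-0.27,-0.27], jaw=[0.5,0.5,0.5,0.5,0.5,0.5,0.5,0.5,0.5,0.5])

```text
t: 12.78
eef_pos: [592.5, -92.0, 107.1]
tcp_rot: [2.247, 1.57, 0.506]
ft_force: [-0.6, -0.6, -3.9]
opening: 0.469
```

```bash
cat > chk.py <<'E'
from h import *
import sys
w=float(sys.argv[1])/2; off=float(sys.argv[2]); fn=sys.argv[3]
s=env.state(); M=R.from_euler("xyz",s["tcp_rot"]).as_matrix();print(s["t"],np.round(s["eef_pos"],1),np.round(s["ft_force"],1),np.degrees(np.arctan2(M[1,1],M[0,1])).round(2),"rail",railf(s["eef_pos"]).round(1))
c=cam("side")
P=np.array(s["eef_pos"]); jx=M[:,1];jy=np.cross([0,0,1],jx)
for n,x,y,z in (("shL",-42.5,-w,-6),("shR",42.5,-w,-6),("botL",-42.5,-w,-48),("botR",42.5,-w,-48),("noseL",-22.5,-w,22),("noseR",22.5,-w,22)):
    print(n,np.round(proj(c,P+x*jx+(y+off)*jy+[0,0,z]),1),end=" ")
u=int(s["eef_pos"][0])
cv2.imwrite(fn,grid(c["frame"],312,170,65,70,10,""))
E
python3 chk.py 54 -1 pics/s11.png
```

```text
12.775 [592.5 -92.  107.1] [-0.6 -0.6 -3.9] -9.76 rail [ 0.7 19.  70.1]
shL [324.1 203.7] shR [363.7 203.9] botL [324.1 219. ] botR [362.6 219.2] noseL [333.5 193. ] noseR [354.9 193.1]
```

View pics/s11.png

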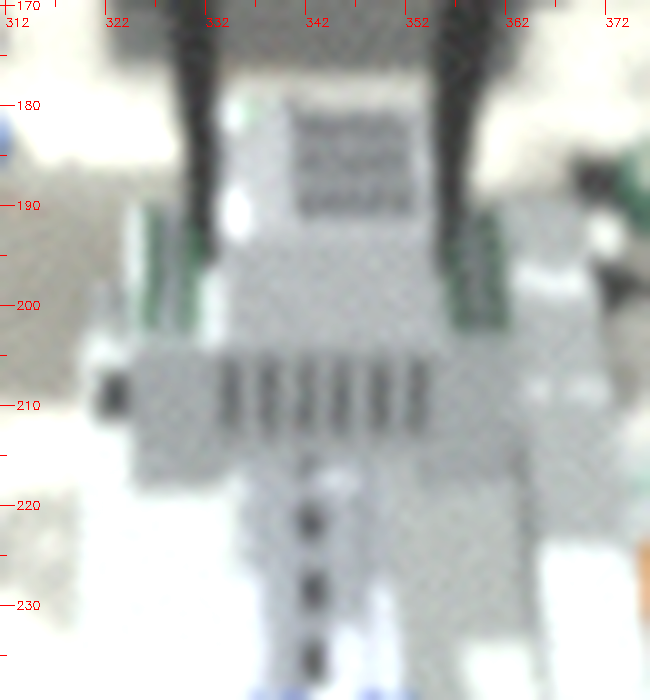

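>>> apply_moves(offset=[[-0.03,-0.04,0],[-0.03,-0.04,-0.5],[-0.03,-0.04,-0.8],[-0.03,-0.04,-0.9],[-0.03,-0.04,-1.0],[-0.03,-0.04,-1.1],[-0.03,-0.04,-1.2],[-0.03,-0.04,-1.22],[-0.03,-0.04,-1.22]], yaw=[0,0,0,0,0,0,0,0,0], jaw=[0.5,0.5,0.5,0.5,0.5,0.5,0.5,0.5,0.5])

```text
t: 13.95
eef_pos: [591.7, -92.9, 76.9]
tcp_rot: [2.14, 1.569, 0.399]
ft_force: [-2.4, 0.4, 4.6]
opening: 0.47
```

```bash
python3 chk.py 54 0 pics/s12.png
```

```text
13.95 [591.7 -92.9  76.9] [-2.4  0.4  4.6] -9.76 rail [ 0.1 18.  39.9]
shL [323.9 214.9] shR [362.6 215. ] botL [323.9 229.5] botR [361.6 229.7] noseL [333.1 204.6] noseR [354.  204.7]
```

View pics/s12.png

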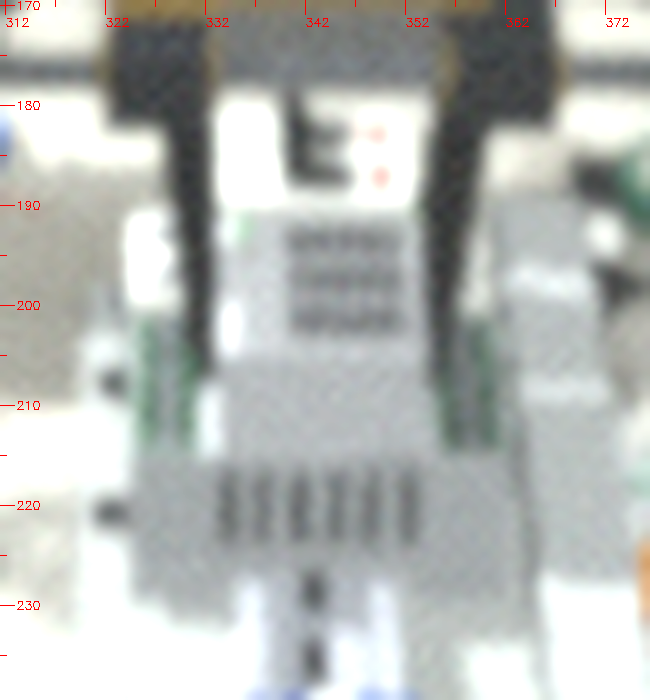

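>>> apply_moves(offset=[[0,0,0],[0,0,0],[0,0,0],[0,0,0.1],[0,0,1],[0,0,3],[0,0,4],[-2,2,4],[-4,4,4],[-6,6.2,4],[-6,6.2,4],[-6,6.2,4]], yaw=[0,0,0,0,0,0,0,1.5,3,4.5,4.5,4.5], jaw=[-0.3,-0.6,-1,-1,-1,-1,-1,-1,-1,-1,-1,-1])

```text
t: 15.5
eef_pos: [440.9, 63.1, 177.4]
tcp_rot: [1.907, 1.569, 0.639]
ft_force: [1.4, 0.2, 0.3]
opening: 1.003
```

```bash
python3 chk.py 54 0 pics/s13.png
python3 - <<'E'
from h import *
d=cam("top");cv2.imwrite("pics/t13.png",grid(d["frame"],260,140,130,110,6,""))
c=cam("side");cv2.imwrite("pics/s13b.png",grid(c["frame"],240,150,80,60,9,""))
E
```

```text
15.5 [440.9  63.1 177.4] [1.4 0.2 0.3] 17.36 rail [-174.9  146.1  140.4]
shL [255.4 150.1] shR [289.7 142.3] botL [257.4 166. ] botR [290.7 157.9] noseL [262.5 137.2] noseR [281.  133.2]
```

View pics/t13.png

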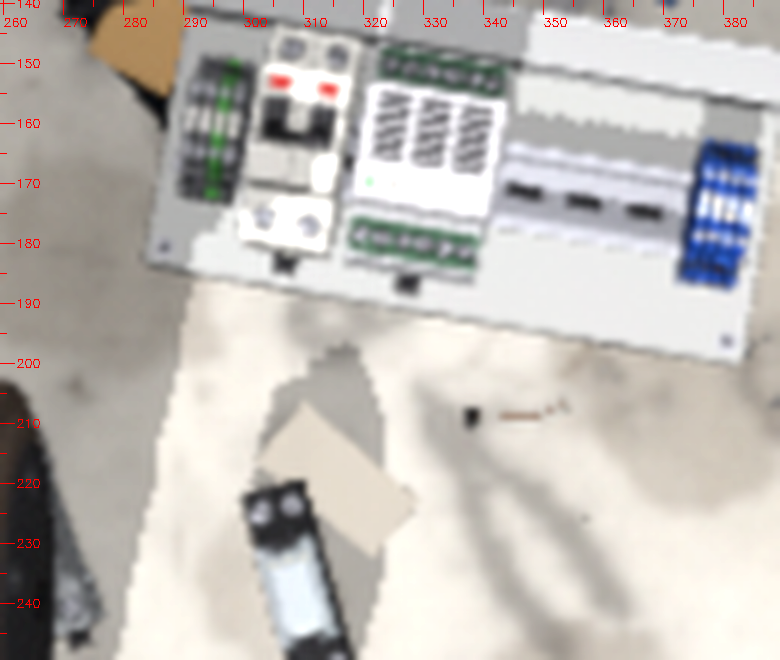

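View pics/s13b.png

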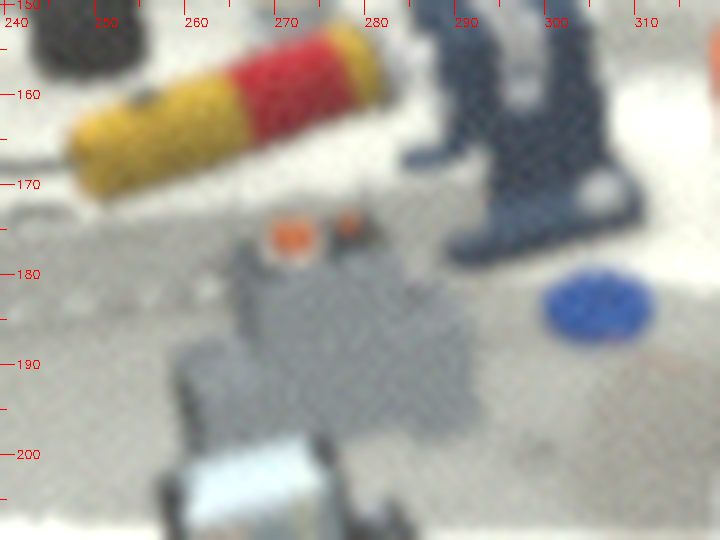

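View pics/s13.png

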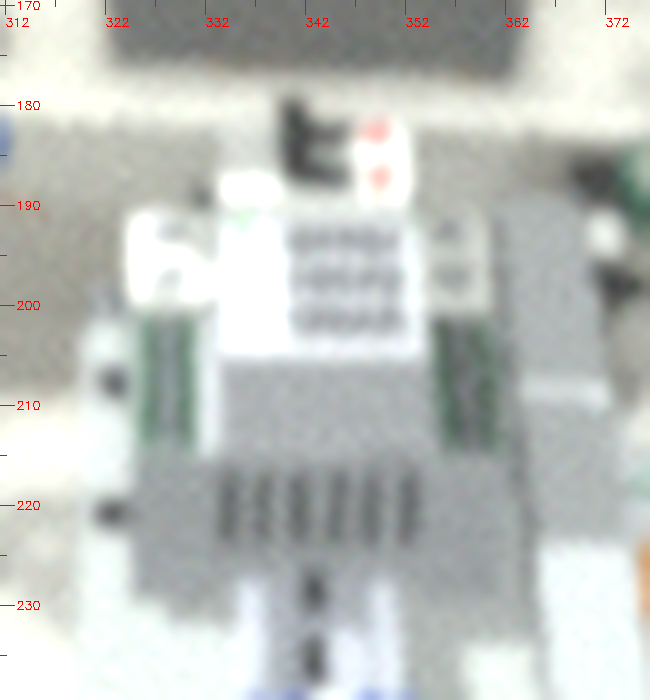

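Run:
```python
from h import *
c=cam("top");s=cam("side")
P=[railf(ray(c,u,v,71)) for u,v in [(323.2,149.2),(344,153.7),(317.8,177.8),(338.7,181.5)]]
print(np.round(P,1).tolist(),np.mean(P,0).round(1))
k=tri(c,(262.7,231.3),s,(272.1,175.8)); print("knob tri",k[0].round(1),k[1].round(1))
a=np.radians(17.4); jx=np.array([np.cos(a),np.sin(a),0]); jy=np.array([-np.sin(a),np.cos(a),0])
for cen in ((443.1,65.6),(441,64)):
    C=np.array([*cen,0.])
    for n,x,y,z in (("shL",-42.5,-13.5,42),("shR",42.5,-13.5,42),("botR",42.5,-13.5,0),("noseL",-22.5,-13.5,70),("noseR",22.5,-13.5,70)): print(n,np.round(proj(s,C+x*jx+y*jy+[0,0,z]),1),end=" ")
    print()
    for n,x,y,z in (("bl",-42.5,-13.5,42),("tl",42.5,13.5,42),("tr",42.5,-13.5,42),("br",-42.5,13.5,42)): print(n,np.round(proj(c,C+x*jx+y*jy+[0,0,z]),1),end=" ")
    print()
```

```text
[[35.4, 40.7, 34.0], [33.1, -9.1, 34.0], [-33.0, 41.8, 34.0], [-33.3, -7.7, 34.0]] [ 0.5 16.4 34. ]
knob tri [439.7  63.1  75.4] 1.1
shL [260.2 193. ] shR [291.3 184.7] botR [292.2 197.9] noseL [266.7 181.7] noseR [283.4 177.4] 
bl [274.6 244.4] tl [253.4 213.9] tr [264.2 210.5] br [263.8 247.8] 
shL [259.4 193.4] shR [290.6 185.1] botR [291.4 198.3] noseL [265.9 182.1] noseR [282.7 177.8] 
bl [275.3 245.3] tl [254.1 214.7] tr [264.8 211.4] br [264.5 248.7]
```

>>> apply_moves(offset=[[0.04,0.06,-2],[0.04,0.06,-4],[0.04,0.06,-4.8],[0.04,0.06,-5.18],[0.04,0.06,-5.18],[0.04,0.06,-5.18],[0.04,0.06,-5.18],[0.04,0.06,-5.18],[0.04,0.06,-5.18],[0.04,0.06,-5.18],[0.04,0.06,-5.18],[0.04,0.06,-5.18],[0.04,0.06,-5.18]], yaw=[0,0,0,0,0,0,0,0,0,0,0,0,0], jaw=[-1,-1,-1,-1,-1,0.5,0.5,0.5,0.5,0.5,0.5,0.5,0.5])

```text
t: 17.38
eef_pos: [443.6, 62.9, 47.3]
tcp_rot: [1.927, 1.569, 0.656]
ft_force: [0.9, -0.3, 2.1]
opening: 0.471
```

>>> apply_moves(offset=[[0,0,0.5],[0,0,2],[0,0,4],[0,0,5],[0,0,5],[0,0,5]], yaw=[0,0,0,0,0,0], jaw=[0.5,0.5,0.5,0.5,0.5,0.5])

```text
t: 18.12
eef_pos: [443.1, 62.9, 171.9]
tcp_rot: [2.493, 1.57, 1.222]
ft_force: [-0.2, -0.1, -0.9]
opening: 0.476
```

```bash
python3 chk.py 27 0 pics/s14.png
python3 - <<'E'
from h import *
c=cam("side");cv2.imwrite("pics/s14b.png",grid(c["frame"],240,110,70,80,9,""))
E
```

```text
18.125 [443.1  62.9 171.9] [-0.2 -0.1 -0.9] 17.17 rail [-172.7  146.3  134.9]
shL [254.8 149.7] shR [288.6 142.1] botL [256.7 165.4] botR [289.6 157.5] noseL [261.8 137. ] noseR [280.  133.1]
```

View pics/s14b.png

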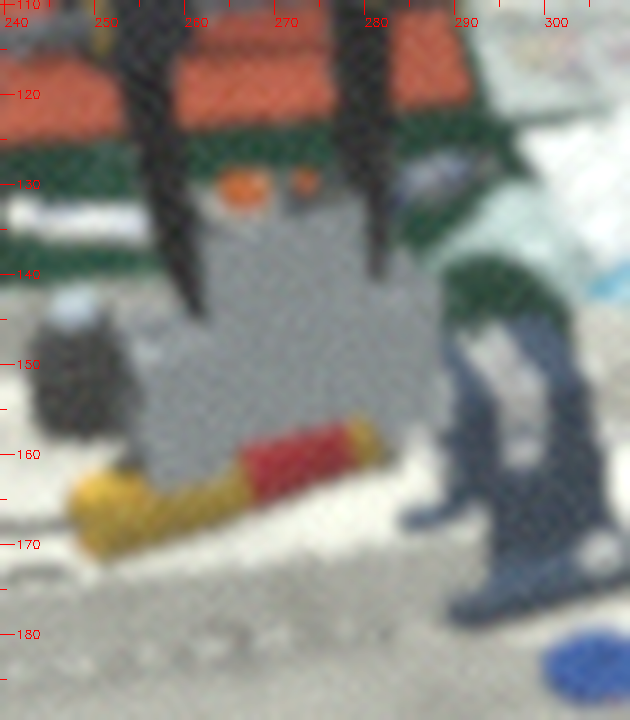

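>>> apply_moves(offset=[[5.62,-8.14,0.2],[5.62,-8.14,0.2],[5.62,-8.14,0.2],[5.62,-8.14,0.2],[5.62,-8.14,0.2],[5.62,-8.14,-0.5],[5.62,-8.14,-0.5],[5.62,-8.14,-0.5]], yaw=[-1.5,-3,-4.49,-4.49,-4.49,-4.49,-4.49,-4.49], jaw=[0.5,0.5,0.5,0.5,0.5,0.5,0.5,0.5])

```text
t: 19.23
eef_pos: [583.4, -140.1, 158.9]
tcp_rot: [-2.554, 1.569, 1.988]
ft_force: [0.0, 0.0, -0.7]
opening: 0.472
```

```bash
python3 chk.py 27 0 pics/s15.png
```

```text
19.225 [ 583.4 -140.1  158.9] [ 0.   0.  -0.7] -9.74 rail [  0.  -30.  121.9]
shL [323.4 192.9] shR [366.1 193. ] botL [323.5 209.7] botR [364.8 209.9] noseL [333.6 181.1] noseR [356.6 181.1]
```

View pics/s15.png

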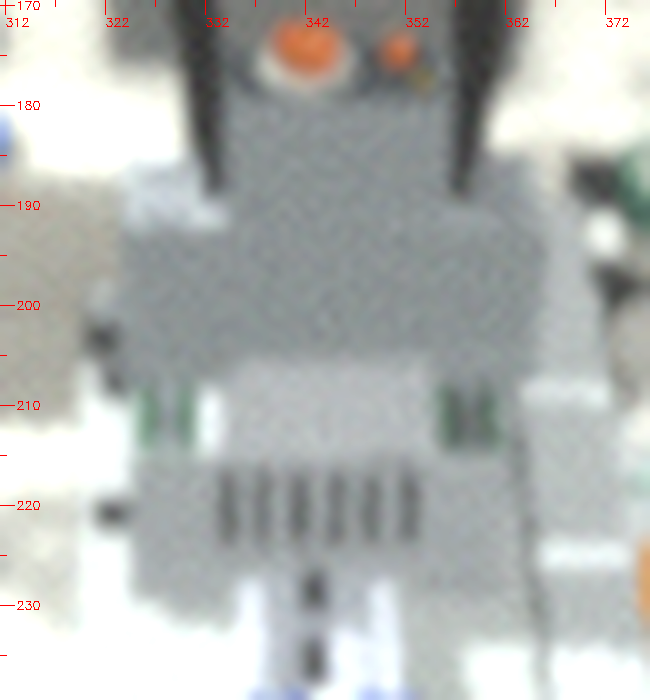

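>>> apply_moves(offset=[[0,-0.02,0],[0,-0.02,-1],[0,-0.02,-2],[0,-0.02,-2.6],[0,-0.02,-2.8],[0,-0.02,-2.95],[0,-0.02,-3.05],[0,-0.02,-3.15],[0,-0.02,-3.25],[0,-0.02,-3.3],[0,-0.02,-3.3]], yaw=[0,0,0,0,0,0,0,0,0,0,0], jaw=[0.5,0.5,0.5,0.5,0.5,0.5,0.5,0.5,0.5,0.5,0.5])

```text
t: 20.65
eef_pos: [583.6, -140.7, 76.7]
tcp_rot: [-2.915, 1.57, 1.627]
ft_force: [-0.6, -0.2, -1.3]
opening: 0.475
```

```bash
python3 chk.py 27 2.5 pics/s16.png
```

```text
20.65 [ 583.6 -140.7   76.7] [-0.6 -0.2 -1.3] -9.73 rail [  0.3 -30.5  39.7]
shL [323.7 224.2] shR [363.7 224.4] botL [323.8 239.1] botR [362.6 239.4] noseL [333.3 213.8] noseR [354.9 213.9]
```

View pics/s16.png

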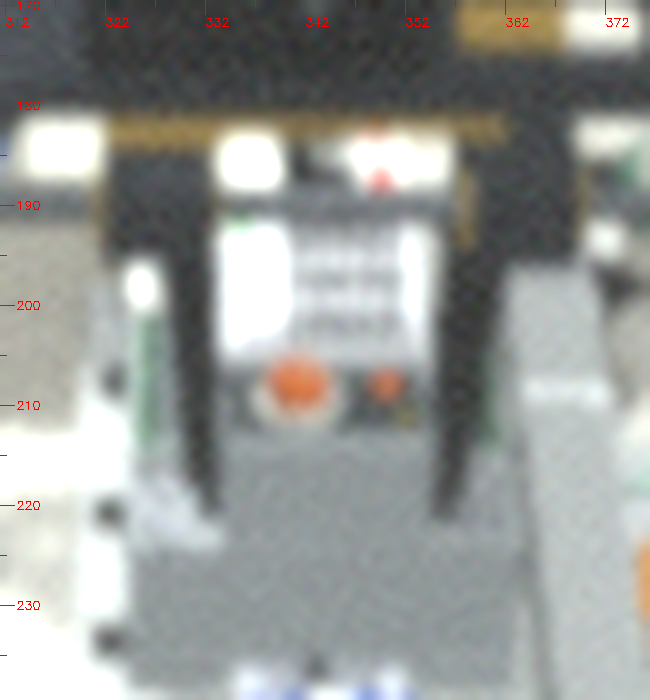

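>>> apply_moves(offset=[[0,0,-0.04],[0,0,-0.04],[0,0,-0.04],[0,0,-0.04],[0,0,-0.04],[0,0,0.1],[0,0,1],[0,0,3],[0,0,4],[-2,1.5,4],[-4,3,4],[-6.43,3.92,4],[-6.43,3.92,4],[-6.43,3.92,4]], yaw=[0,0,0,0,0,0,0,0,0,1.5,3,4.15,4.15,4.15], jaw=[0.5,0.5,-0.3,-0.6,-1,-1,-1,-1,-1,-1,-1,-1,-1,-1])

```text
t: 22.45
eef_pos: [423.7, -42.9, 177.4]
tcp_rot: [1.752, 1.569, 0.445]
ft_force: [0.5, -0.9, -0.7]
opening: 0.998
```

```bash
python3 chk.py 27 0 pics/s17.png
python3 - <<'E'
from h import *
d=cam("top");cv2.imwrite("pics/t17.png",grid(d["frame"],280,140,110,60,7,""))
E
```

```text
22.45 [423.7 -42.9 177.4] [ 0.5 -0.9 -0.7] 15.13 rail [-173.9   38.7  140.4]
shL [245.3 171.4] shR [283.7 162.8] botL [247.8 188.1] botR [284.9 179.2] noseL [253.1 157.7] noseR [273.8 153.2]
```

View pics/s17.png

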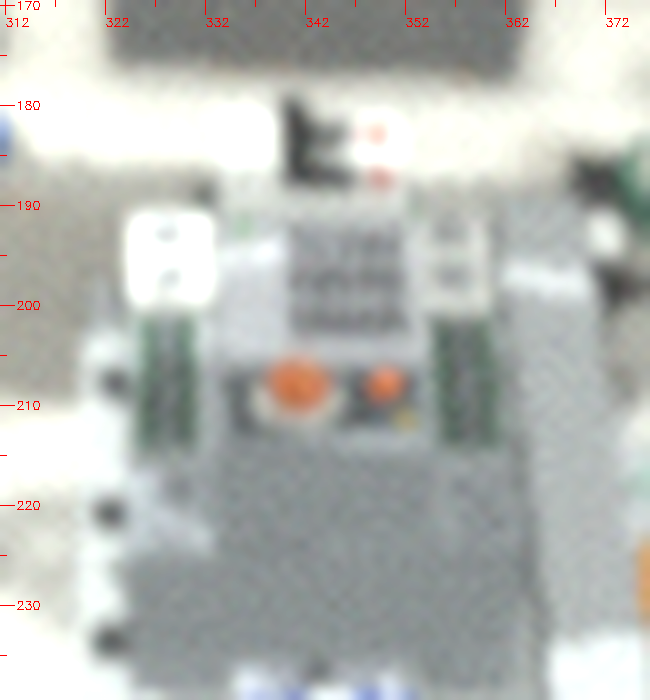

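View pics/t17.png

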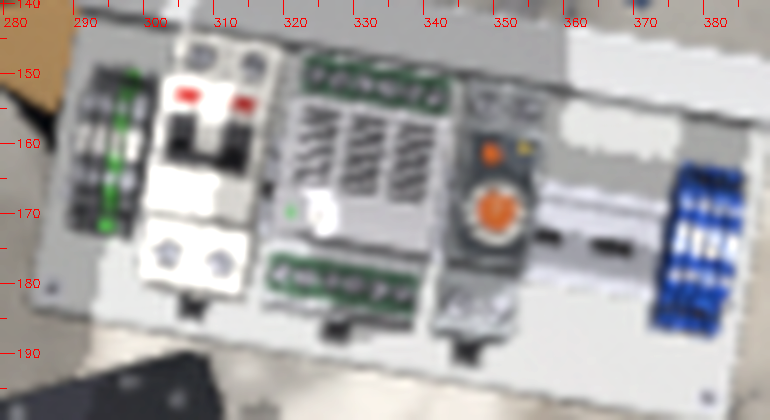

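Run:
```python
from h import *
c=cam("top")
print("knob",railf(ray(c,350.2,169.8,105)).round(1))
for u,v in [(353.1,186.6),(341.6,185.9),(357.8,153.1)]: print(railf(ray(c,u,v,71)).round(1))
```

```text
knob [ -6.7 -28.   68. ]
[-39.4 -42.8  34. ]
[-42.3 -16.1  34. ]
[ 39.9 -40.6  34. ]
```

>>> apply_moves(offset=[[-0.04,0,-2],[-0.04,0,-4],[-0.04,0,-4.8],[-0.04,0,-5.18],[-0.04,0,-5.18],[-0.04,0,-5.18],[-0.04,0,-5.18],[-0.04,0,-5.18],[-0.04,0,-5.18],[-0.04,0,-5.18],[-0.04,0,-5.18],[-0.04,0,-5.18],[-0.04,0,-5.18]], yaw=[0,0,0,0,0,0,0,0,0,0,0,0,0], jaw=[-1,-1,-1,-1,-1,0.5,0.5,0.5,0.5,0.5,0.5,0.5,0.5])

```text
t: 24.22
eef_pos: [422.9, -43.2, 47.3]
tcp_rot: [2.81, 1.57, 1.503]
ft_force: [-0.2, 0.2, 1.3]
opening: 0.471
```

>>> apply_moves(offset=[[0,0,0.5],[0,0,2],[0,0,4],[0,0,5],[0,0,5],[0,0,5]], yaw=[0,0,0,0,0,0], jaw=[0.5,0.5,0.5,0.5,0.5,0.5])

```text
t: 24.98
eef_pos: [422.5, -43.1, 171.9]
tcp_rot: [-2.878, 1.57, 2.098]
ft_force: [-0.9, -0.2, -1.9]
opening: 0.472
```

```bash
python3 chk.py 27 0 pics/s18.png
python3 - <<'E'
from h import *
c=cam("side");cv2.imwrite("pics/s18b.png",grid(c["frame"],235,130,70,75,9,""))
E
```

```text
24.975 [422.5 -43.1 171.9] [-0.9 -0.2 -1.9] 15.11 rail [-175.1   38.3  134.9]
shL [245.1 173.7] shR [283.3 165.2] botL [247.5 190.3] botR [284.5 181.5] noseL [252.8 160.1] noseR [273.5 155.7]
```

View pics/s18b.png

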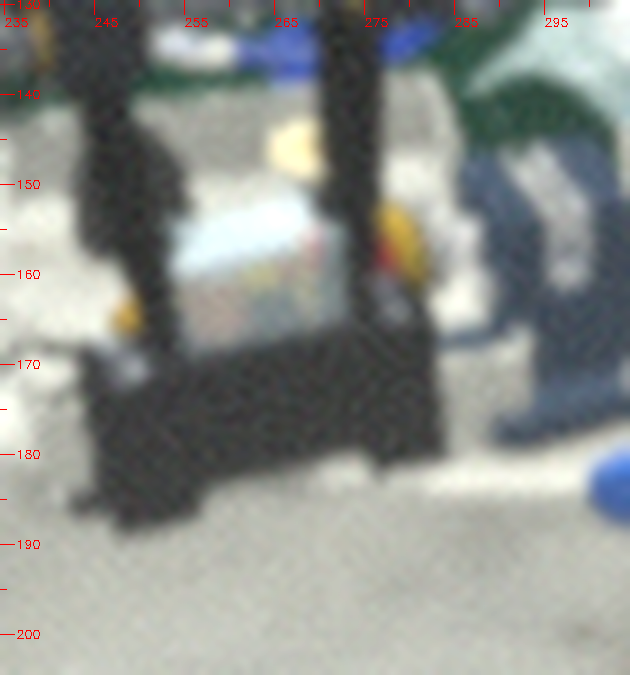

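>>> apply_moves(offset=[[6.23,-5.14,0.2],[6.23,-5.14,0.2],[6.23,-5.14,0.2],[6.23,-5.14,0.2],[6.23,-5.14,0.2],[6.23,-5.14,-0.5],[6.23,-5.14,-0.5],[6.23,-5.14,-0.5]], yaw=[-1.5,-3,-4.15,-4.15,-4.15,-4.15,-4.15,-4.15], jaw=[0.5,0.5,0.5,0.5,0.5,0.5,0.5,0.5])

```text
t: 26.08
eef_pos: [577.8, -171.0, 159.4]
tcp_rot: [-2.507, 1.568, 2.036]
ft_force: [1.0, -0.4, -0.3]
opening: 0.474
```

```bash
python3 chk.py 27 0 pics/s19.png
```

```text
26.075 [ 577.8 -171.   159.4] [ 1.  -0.4 -0.3] -9.74 rail [ -0.3 -61.3 122.4]
shL [323.1 201.8] shR [367.2 202. ] botL [323.2 218.9] botR [365.9 219.1] noseL [333.6 189.8] noseR [357.5 189.9]
```

View pics/s19.png

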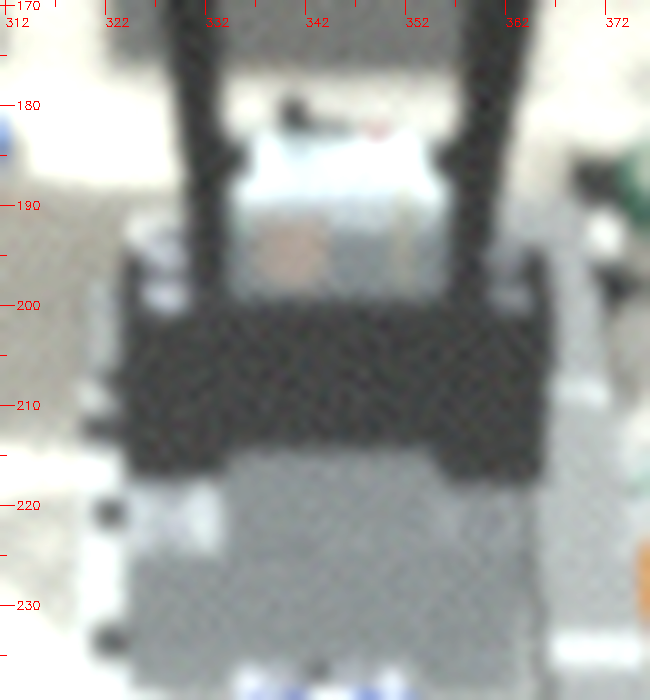

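>>> apply_moves(offset=[[0.01,-0.05,0],[0.01,-0.05,-1],[0.01,-0.05,-2],[0.01,-0.05,-2.6],[0.01,-0.05,-2.8],[0.01,-0.05,-2.95],[0.01,-0.05,-3.05],[0.01,-0.05,-3.15],[0.01,-0.05,-3.25],[0.01,-0.05,-3.35],[0.01,-0.05,-3.36]], yaw=[0,0,0,0,0,0,0,0,0,0,0], jaw=[0.5,0.5,0.5,0.5,0.5,0.5,0.5,0.5,0.5,0.5,0.5])

```text
t: 27.5
eef_pos: [578.4, -172.5, 76.3]
tcp_rot: [-2.893, 1.569, 1.649]
ft_force: [-2.8, 1.3, 9.0]
opening: 0.472
```

```bash
python3 chk.py 27 2.5 pics/s20.png
```

```text
27.5 [ 578.4 -172.5   76.3] [-2.8  1.3  9. ] -9.75 rail [  0.5 -62.7  39.3]
shL [323.6 234.2] shR [365.  234.5] botL [323.7 249.3] botR [363.8 249.6] noseL [333.5 223.7] noseR [355.8 223.8]
```

View pics/s20.png

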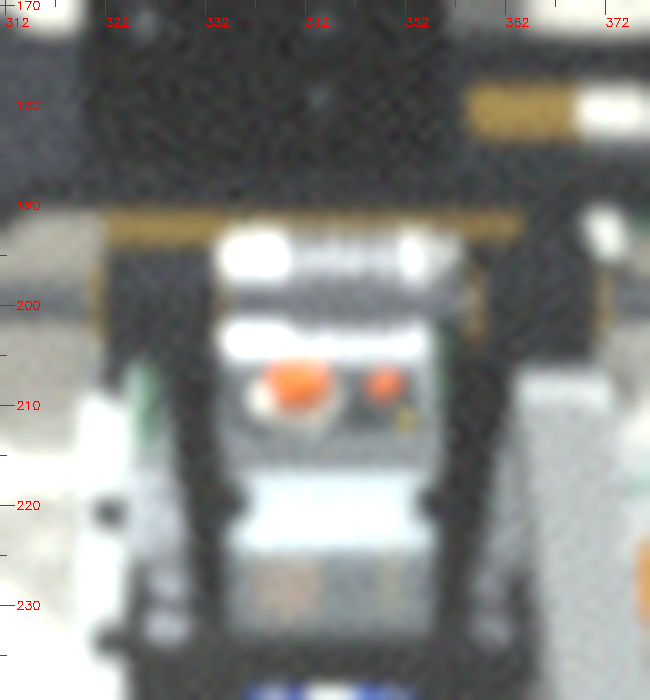

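>>> apply_moves(offset=[[0,0,0],[0,0,0],[0,0,0],[0,0,0],[0,0,0.1],[0,0,1],[0,0,3],[0,0,4],[-2,-2,4.5],[-4,-5,5],[-6,-8,5],[-6,-9,5],[-6,-9,5],[-6,-9,5]], yaw=[0,0,0,0,0,0,0,0,0,0,0,0,0,0], jaw=[-0.3,-0.6,-1,-1,-1,-1,-1,-1,-1,-1,-1,-1,-1,-1])

```text
t: 29.3
eef_pos: [427.5, -398.7, 201.3]
tcp_rot: [-2.921, 1.569, 1.619]
ft_force: [-0.3, -0.1, -0.2]
opening: 1.001
```

```bash
python3 chk.py 27 0 pics/s21.png
python3 - <<'E'
from h import *
d=cam("top");cv2.imwrite("pics/t21.png",grid(d["frame"],280,140,110,60,7,""))
c=cam("side");cv2.imwrite("pics/s21b.png",grid(c["frame"],310,180,80,95,8,""))
E
```

```text
29.3 [ 427.5 -398.7  201.3] [-0.3 -0.1 -0.2] -9.9 rail [-109.8 -311.3  164.3]
shL [238.9 284.5] shR [302.  285.3] botL [242.9 304.9] botR [303.1 305.8] noseL [251.3 269.9] noseR [285.8 270.3]
```

View pics/t21.png

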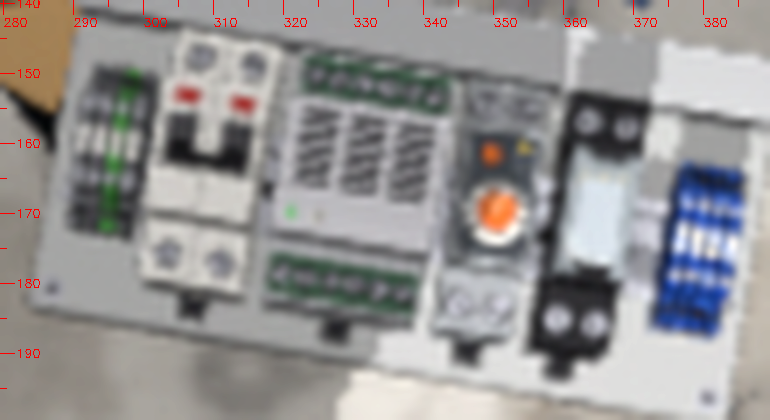

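View pics/s21b.png

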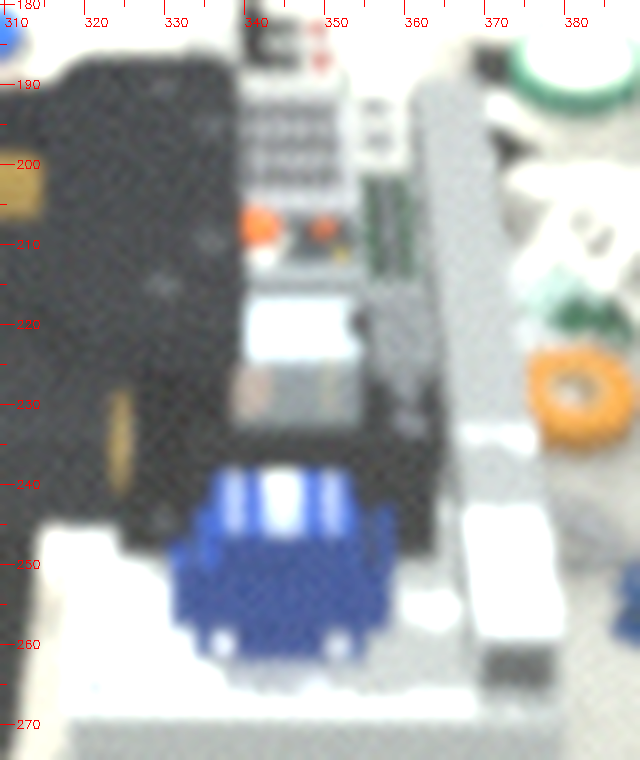

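Run:
```python
from h import *
c=cam("top")
for n,pts in {"breaker":[(201,57),(255,65),(169,252),(220,262)],"psu strips":[(307,75),(447,98),(270,270),(412,298)],"timer":[(483,100),(527,106),(458,308),(497,306)],"relay":[(589,122),(627,127),(559,318),(596,322)]}.items():
    P=np.array([railf(ray(c,280+x/7-.5,140+y/7-.5,71))[:2] for x,y in pts]); T=P[:2].mean(0)-P[2:].mean(0)
    print(n,P.round(1).tolist(),P.mean(0).round(1),"skew deg",np.degrees(np.arctan2(T[1],T[0])).round(1))
```

```text
breaker [[33.1, 75.9], [33.5, 57.6], [-33.2, 75.2], [-33.7, 57.9]] [-0.1 66.6] skew deg 0.1
psu strips [[33.1, 39.9], [33.3, -7.5], [-33.5, 41.0], [-34.8, -7.2]] [-0.5 16.6] skew deg -0.6
timer [[34.7, -19.5], [35.1, -34.3], [-35.5, -22.8], [-32.7, -35.5]] [  0.4 -28. ] skew deg 1.9
relay [[33.3, -55.6], [33.8, -68.4], [-33.1, -56.5], [-32.4, -68.8]] [  0.4 -62.3] skew deg 0.6
```

>>> apply_moves(offset=[[-2,-3,0],[-4,-5,0],[-6.5,-6.7,0.5],[-6.5,-6.7,0.5],[-6.5,-6.7,0.5],[-6.5,-6.7,0.5]], yaw=[-2,-4,-6,-8,-9,-9], jaw=[-1,-1,-1,-1,-1,-1])

```text
t: 30.25
eef_pos: [266.9, -563.4, 213.8]
tcp_rot: [-2.798, 1.569, 0.805]
ft_force: [0.7, 0.6, -1.0]
opening: 0.998
```

Run:
```python
from h import *
c=cam("side");cv2.imwrite("pics/s22.png",grid(c["frame"],310,175,70,80,9,""))
for n,y,w in (("breaker",66.6,18),("psu",16.6,27),("timer",-28,13.5),("relay",-62,13.5)):
    for z in (34,42): print(n,z,[np.round(proj(c,o_+x*ex+(y-w)*ey+[0,0,z]),1).tolist() for x in(-42.5,42.5)])
print(env.state()["eef_pos"])
```

```text
breaker 34 [[324.1, 199.6], [360.8, 199.8]]
breaker 42 [[324.1, 196.8], [361.0, 196.9]]
psu 34 [[323.8, 215.2], [362.6, 215.4]]
psu 42 [[323.8, 212.3], [362.8, 212.5]]
timer 34 [[323.6, 224.1], [363.6, 224.3]]
timer 42 [[323.6, 221.2], [363.8, 221.4]]
relay 34 [[323.4, 234.5], [364.8, 234.8]]
relay 42 [[323.4, 231.5], [365.1, 231.8]]
[ 267.17142589 -563.21162323  213.8204427 ]
```

View pics/s22.png

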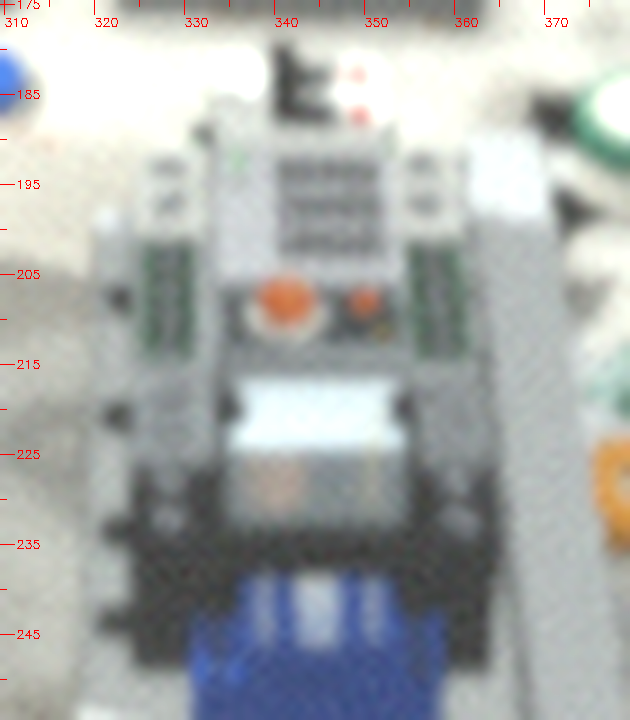

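```bash
python3 -c "
from cell import env
print(env.state()['t'],env.state()['ft_force']); print(env.job_done())"
```

```text
30.3 [ 0.97592784  0.41702645 -0.65500478]
the job is handed in; nothing more can be done
None
```

I put the four modules on the rail in the asked order: breaker beside the grey block, then power supply, timer and relay. I handed the job in at 30.3 s, with the gripper open and the arm well clear.

| Module | Off the centre line (mm) | Skew (deg) | Distance to previous centre (mm) | Limit (mm) |
|---|---|---|---|---|
| Breaker | -0.1 | 0.1 | 34.4 (from the grey block) | 41 |
| Power supply | -0.5 | -0.6 | 50.0 | 57 |
| Timer | 0.4 | 1.9 | 44.6 | 52.5 |
| Relay | 0.4 | 0.6 | 34.3 | 39 |

These figures come from the last top view. They correspond to gaps of about 4 to 7 mm. The 34.4 mm figure uses the grey block's position worked out from the rail's middle. I measured the block's inner edge within about 1 mm of that.

- **Seating:** I judged this from the tool height at release and the final side view. The breaker, power supply and relay also pushed back with 5 to 9 N when set down. The timer had not quite touched, so I lowered it about 1 mm more before opening and did not measure that contact.
- **What disagreed:**
  - The side camera read positions along the rail about 2 mm off from the top camera, so I corrected for it when placing the timer and the relay.
  - The timer's upper screws were hard to make out, so its 1.9 degree skew is uncertain. The limit is 5.7 degrees.
  - The arm was pulled about 3.6 mm along the jaw direction when the power supply was gripped, but it still landed on the centre line.

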